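Hold the set slope on a half-log card stand

TASK

Swing the tool cupboard's door wide open by its handle, leave it open, and lift the angle gauge out of the rack on the inside of the door. Stand the middle of its foot on the rough crown of the half log, foot lying across the log, and rock it there over the bark until the swinging needle settles on the red marker, without shifting the log or the other things on the bench. Finish while still holding it just like that, foot pressed lightly on the log, so that I can pencil the slope of the card slot along it.

Things in the scene. Friction and masses are not known exactly. Their poses are not given: they have to be found in the camera images.
- door (a joint): opening angle of the cupboard door in rad: 0 shut (as at the start), pi/2 square to the cupboard's front, stops at 1.9. It stays where it is left (hinge friction about 0.03 N m). The door swings towards the front, clockwise seen from above
- cupboard: tool cupboard of pale wood fixed to the bench, 240 wide (y), 200 deep (x), 260 high; origin under its middle, front and door on its -x side
- door_hinge (a point): point on the door's hinge line, 129 above the bench; the hinge is the left upright edge seen from the robot and lies in the door's outer face. Frame turns with the door: z up, y along the door from free edge to hinge, x from outer to inner face. Door: pale panel 234 wide, 15 thick, from 6 to 252 above the bench
- door_handle (a point): middle of the upright round steel bar handle, 35 in front of the door's outer face and 30 from its free edge; frame as door_hinge. The bar is 100 long (50 above and below this point, upper end 15 below the door's top edge) and 11 thick
- rack_slot (a point): middle of the floor of the slot in the rack on the door's inside, 93 above the bench; frame as door_hinge, moves with the door. Slot 33 wide (door's x), 134 long (y), walls 35 high; middle 55.5 from the panel, rack reaches 75 from it. The gauge stands upright in it, dial away from the panel; only low stuff (45 high) lies between gauge and panel
- gauge_lug (a point): middle of the yellow ribbed grip lug of the loose angle gauge (0.25 kg), 122 above the foot's underside. Lug 44 along x, 26 thick along y, 38 high; its top is the gauge's top, 138 up. Frame: x along the foot, y through the thickness, z up. Round white dial, 96 across, 24 thick, centre 56 up, faces -y
- gauge_foot (a point): middle of the flat underside of the gauge's aluminium foot (110 along x, 30 along y, 12 high); frame as gauge_lug
- needle (a joint): angle in rad of the black weighted needle to the gauge's own z about its y, clockwise positive as one faces the dial; it hangs freely, so it reads 0 with the gauge upright, and minus the angle by which the gauge is turned about its own y axis; it swings for about a second after a move
- marker (a joint): angle in rad of the broad red marker on the dial, same zero and sense as the needle; stiff, it is set between 0.18 and 0.40 and keeps its place in the gauge
- needle_tip (a point): tip of the black needle, 37 from the dial's centre; its z axis points along the needle
- marker_tip (a point): point on the red marker, 37 from the dial's centre; the marker is 8 wide; its z axis points along it from the dial's centre
- block_crown (a point): middle of the crown (highest line) of the half log: a log of radius 60 split along its length and lying on its flat face, dark bark up, pale end grain with year rings, loose, about 0.28 kg. It is 120 across (x) and 70 along its grain (y); the log's axis lies along y, 60 below this point, at bench level. Log and offcut may lie in each other's place
- offcut_top (a point): middle of the top of the flat planed joist offcut, 150 x 60 x 38 high, loose; not used in this job
- glue_stick: red glue stick, 31 across, 112 high, standing; origin under its centre; leave alone
- ornament0: small amber bead ornament, 34 across, 44 high; origin under its centre; leave alone
- ornament1: small green bead ornament, same size; leave alone
- tape_roll: roll of brown tape, 100 across, 45 high; origin under its centre; leave alone
- blue_cup: light-blue cup, 90 across, 100 high; origin under its centre; leave alone
- cutter_knife: black and yellow cutter knife, 130 x 18 x 12, lying along its x; leave alone
Things that resemble listed ones, but are neither listed nor needed, are in the scene too. What is shaped like the part that bears block_crown but orange or yellow is not meant.

How it is judged (in metres and radians):
On the way, in this order (a step that is already met when the one before it is completed fails the run):
1. the cupboard door is swung wide open (past 70 degrees) (value of joint door above 1.22 rad), for 0.1 s.
2. the gauge is held in the fingers, lifted clear of the rack (distance between gauge_lug and rack_slot above 0.18 m and contact force between gauge and the fingers above 1 N), for 0.1 s.
At the end, for the whole second after the job is handed in: Gauge held at rest, foot on the log with 0.3-30 N, on nothing else; foot middle within 40 mm of the crown line and 25 mm of its middle along the log, foot square across the log within 0.3 rad; needle at rest within 0.08 rad of the red marker; log flat, moved under 30 mm; door open over 1 rad (angle between the z axis of needle_tip and the z axis of marker_tip, either way round below 0.08 rad and velocity of joint needle between -0.3 and 0.3 rad/s and linear speed of gauge below 0.02 m/s and contact force between gauge and block between 0.3 and 30 N and contact force between gauge and the fingers above 1 N and contact force between gauge and offcut below 0.1 N and x of gauge_foot in the frame of block_crown between -0.04 and 0.04 m and y of gauge_foot in the frame of block_crown between -0.025 and 0.025 m and height (world z) of gauge_foot above 0.035 m and angle between the y axis of gauge_foot and the y axis of block_crown, either way round below 0.3 rad and angle between gauge_lug's own z axis and vertical below 0.6 rad and angle between block_crown's own z axis and vertical below 0.1 rad and distance of block_crown from where it was at the start of the episode below 0.03 m and value of joint door above 1 rad); the arm keeps its last pose, push and grip.
It fails at once if the gauge is pressed hard on the log (over 50 N) (contact force between gauge and block above 50 N).
It fails at once if the gauge is dropped or laid on the bench (height (world z) of gauge_lug below 0.075 m).
It fails at once if the offcut or another thing on the bench is pushed about (more than 30 mm) (distance of any of offcut_top, glue_stick, ornament0, ornament1, tape_roll, blue_cup, cutter_knife from where it was at the start of the episode above 0.03 m).
It also fails if it takes over 67 s, if anything falls off the work surface, if the arm or the gripper's body presses on something with over 40 N, if the wrist force passes 120 N, or if a joint passes its speed limit or range.

ROBOT

A 6-joint arm with a two-finger parallel gripper is mounted at the origin on the work surface. World frame = base frame: x ahead of the robot, y to its left, z up, the work surface at z = 0. Lengths are in mm, angles in rad, forces in N, time in s.
With the tool pointing down it reaches from about 350 to 775 mm from the base axis. Payload 7.3 kg.
Tool frame: the origin (TCP) lies at the very end of the fingers, on their centre line; the grasp point (between the pads) lies 19 mm behind it; x points along the fingers, z is the direction in which the jaws open and shut, and the axes are right-handed (so a half turn about x gives the same grasp; the last joint's range is limited). The gripper opens to 92 mm and grips with 3 to 60 N. Pads are 19 mm wide; open, the fingers measure 130 mm over their backs; the gripper's body (75 mm by 190 mm) begins 47 mm behind the grasp point.
Start: joints at [-1.362, 0.342, 1.524, -0, 1.275, -0.146], TCP at [182.41, -492.315, 201.741] pointing down, gripper open.
Joint ranges: [-2.53, 2.53], [-0.77, 2.02], [0.04, 2.7], [-1, 4.14], [0.28, 2.66], [-3.11, 3.11]. Speed limits (rad/s): [2.57, 2.57, 3.14, 3.14, 3.14, 3.14].

INTERFACE

Orientations are given as [roll, pitch, yaw] about the fixed x, y, z axes, in that order (R = Rz(yaw) Ry(pitch) Rx(roll)).
In Python, from plant import * gives the robot as it stands.
- The arm moves only by the shell command python3 -m creep 'ROWS'. ROWS is JSON, a list of rows, each an object of numbers: "tx", "ty", "tz": the shift along the tool's x, y, z in cm; "wx", "wy", "wz": the turn, a rotation vector about the tool's x, y, z in rad; "gripper": the closure, from -1 (fully open) to 1 (shut). A call has 1 to 8 rows; each row is the pose to reach, as a shift and turn from the pose commanded when the call began, along the tool's axes at that moment; what a row does not reach only later rows make up. A row lasts 1/12 s, in which the tool goes at most 41.7 mm and 7.16 degrees, less where a joint would pass 70% of its speed; a pose out of reach is approached as far as the arm can. A call with a gripper value outside its range is refused whole. The fingers move at their own pace and stop on an object; the grip force is fixed at half the most. Time passes only in rows, so rows that repeat a pose let the fingers close. It gives the time, the measured TCP pose, the force and the opening at its end, in the units of the state.
- get_obs(): the state, without advancing time (a new reading comes with each control period).
- capture(name): name is "scene" or "top" or "wrist"; returns a dict with "frame" (400x640x3 uint8, red, green, blue), "z_map" (400x640 float32, mm along the optical axis (not along the pixel's ray), 0 where there is no reading), "vertical_fov" (degrees; the focal length in pixels is half the picture's height over the tangent of half this angle, whatever the lens; pixels are square), "cx", "cy" (the principal point, pixels), "k1" (the pictures are not rectified: a ray, as slopes to the right and down, at radius r is drawn at 1 + k1 r^2 times it, then the intrinsics apply), "xyz" and "rotation" of the camera in the world. Camera axes: x right, y down, z forward; pixel columns grow to the right and rows downward; lengths in mm; the calibration is good to about 2 mm. A picture is of the moment at which its call begins.
- close_job(): hands the job in, once; it reports no verdict.
The state is a dict: "time": time; "joint_positions": joint angles; "dq": joint speeds; "tau": joint torques, N m; "tool_pos": TCP position; "tcp_rot": TCP orientation; "contact_force": force on the tool from outside, world axes, zero at the start; "moment": the same for the moment, N m; "grip_width": finger opening in mm.
Only numpy, scipy, OpenCV 4.12 (cv2) and the standard library are available. Lean on these libraries where they do the work, as an engineer would, in place of code of your own. Each camera call takes 0.05 s, during which the arm holds its last target.

## Working session

There is one attempt and no reset: what is moved stays moved. The work goes in short steps, Python scripts to look and compute and a shell command to move; the robot and the scene stay as the last step left them, time stands still between calls to the robot, and variables do not carry over. Pictures are saved under pics/ and viewed, and the job is handed in when it is done.

```bash
ls; mkdir -p pics
cat > h.py <<'E'
from plant import *
import numpy as np, cv2
from scipy.spatial.transform import Rotation as R
def K(c):
    f=200/np.tan(np.radians(c["vertical_fov"])/2); return f
def px2w(c,u,v,z=None):
    f=K(c); xd=(u-c["cx"])/f; yd=(v-c["cy"])/f
    p=cv2.undistortPoints(np.array([[[xd,yd]]],float),np.eye(3),np.array([c["k1"],0,0,0.]))[0,0]
    if z is None: z=c["z_map"][int(round(v)),int(round(u))]
    P=np.array([p[0]*z,p[1]*z,z]); return rot(c)@P+np.array(c["xyz"])
def rot(c):
    r=np.array(c["rotation"]); return r if r.shape==(3,3) else R.from_euler('xyz',r).as_matrix()
def cloud(c):
    f=K(c); v,u=np.mgrid[0:400,0:640]
    d=np.stack([(u-c["cx"])/f,(v-c["cy"])/f],-1).reshape(-1,1,2).astype(float)
    p=cv2.undistortPoints(d,np.eye(3),np.array([c["k1"],0,0,0.]))[:,0]
    z=c["z_map"].reshape(-1,1).astype(float)
    P=np.hstack([p*z,z])@rot(c).T+np.array(c["xyz"]); P[z[:,0]==0]=np.nan
    return P.reshape(400,640,3)
def save(c,n,box=None,s=1):
    im=c["frame"][:,:,::-1]
    if box: im=im[box[1]:box[3],box[0]:box[2]]
    cv2.imwrite("pics/"+n,cv2.resize(im,None,fx=s,fy=s,interpolation=cv2.INTER_CUBIC))
def st():
    o=get_obs(); print({k:(np.round(v,3).tolist() if not isinstance(v,dict) else v) for k,v in o.items()})
E
python3 - <<'E'
from h import *
import pickle
st()
D={}
for n in("scene","top","wrist"):
    c=capture(n); D[n]=c; save(c,n+"0.png",s=1.25); print(n,c["vertical_fov"],c["cx"],c["cy"],c["k1"],c["xyz"],c["rotation"])
pickle.dump(D,open("c0.pkl","wb"))
E
```

```text
pics
{'time': 0.0, 'joint_positions': [-1.362, 0.343, 1.525, 0.0, 1.275, -0.146], 'dq': [0.002, -0.0, -0.001, -0.001, -0.002, 0.0], 'tau': [0.001, -43.124, -24.421, 0.072, 0.056, -0.0], 'tool_pos': [182.328, -491.847, 201.046], 'tcp_rot': [2.986, 1.569, 1.77], 'contact_force': [0.326, 0.29, -0.105], 'moment': [0.002, 0.04, -0.021], 'grip_width': 91.84}
scene 53.363677995842195 316.9689757968647 200.76336690726188 -0.005815637067249077 [ 934.15057266 -505.29660076  926.61153337] [-2.49076682 -0.00529846  0.81840344]
top 56.30177944904875 321.2930360769633 196.80171567233376 -0.01255272471978967 [ 250.51155062  -76.05952651 1319.66216532] [-2.93083096  0.00482096 -1.59576979]
wrist 64.95303913369297 320.5946880635615 196.65488627529334 -0.012543275970600736 [ 246.64989719 -467.79001526  384.23112957] [ 2.88310108e+00  1.98801663e-03 -1.21634000e+00]
```

View pics/scene0.png

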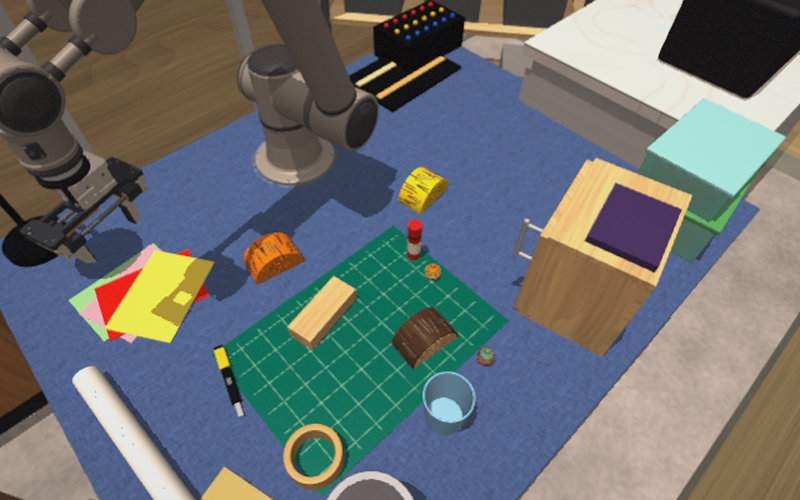

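View pics/top0.png

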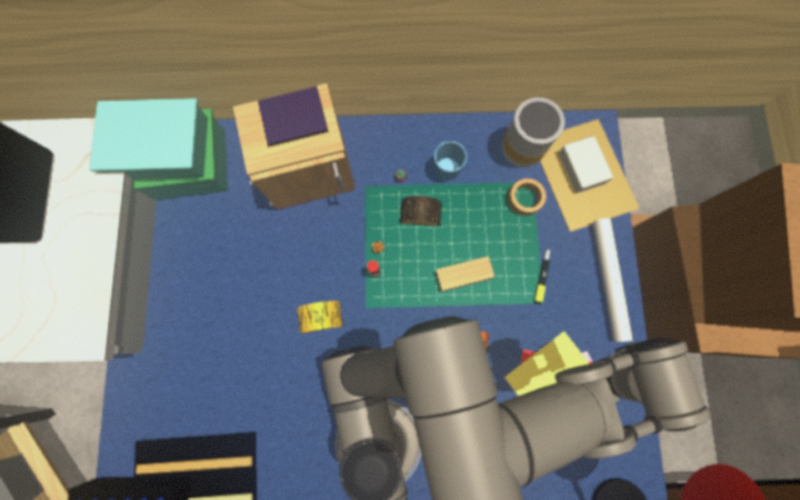

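View pics/wrist0.png

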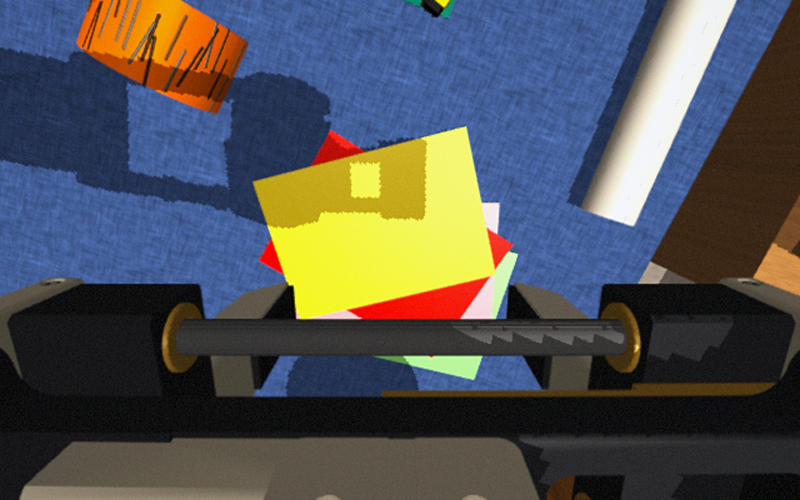

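The dark half log is at scene (425,335) and top (421,210). The look-alikes are the orange half log at scene (273,257), the yellow one at scene (425,188), and the flat offcut at scene (322,312). I choose the dark bark one. The cupboard handle is at scene (525,238) and top (338,178). Next I'll measure these and check crops.

Run:
```python
from h import *
import pickle
D=pickle.load(open("c0.pkl","rb"))
s,t=D["scene"],D["top"]
save(s,"s_crop.png",(290,110,570,300),2.8)
save(t,"t_crop.png",(180,60,420,250),3.2)
A=cloud(s);B=cloud(t)
for n,c,pts in(("s",A,[(340,262),(425,187),(418,210),(474,128),(552,152),(528,208),(420,225),(482,282),(257,250),(345,218)]),("t",B,[(336,168),(268,140),(190,85),(260,70),(280,125),(200,140),(372,218),(298,213),(320,140),(360,126)])):
    for u,v in pts: print(n,u,v,np.round(c[v,u],0))
np.savez("cl0.npz",A=A,B=B)
```

```text
s 340 262 [ 632. -139.   62.]
s 425 187 [604. 259.  -5.]
s 418 210 [645. 171.   0.]
s 474 128 [559. 586.   1.]
s 552 152 [823. 453. 175.]
s 528 208 [881. 135. 279.]
s 420 225 [712.  57. 111.]
s 482 282 [898. 100.  16.]
s 257 250 [ 456. -261.   40.]
s 345 218 [533. -18.  27.]
t 336 168 [ 621. -131.   64.]
t 268 140 [662.  81. 244.]
t 190 85 [842. 322. 263.]
t 260 70 [887. 105. 262.]
t 280 125 [812.  72.   3.]
t 200 140 [664. 286. 252.]
t 372 218 [ 445. -251.   37.]
t 298 213 [457.   1. 109.]
t 320 140 [736. -77.  36.]
t 360 126 [ 799. -228.    7.]
```

View pics/s_crop.png

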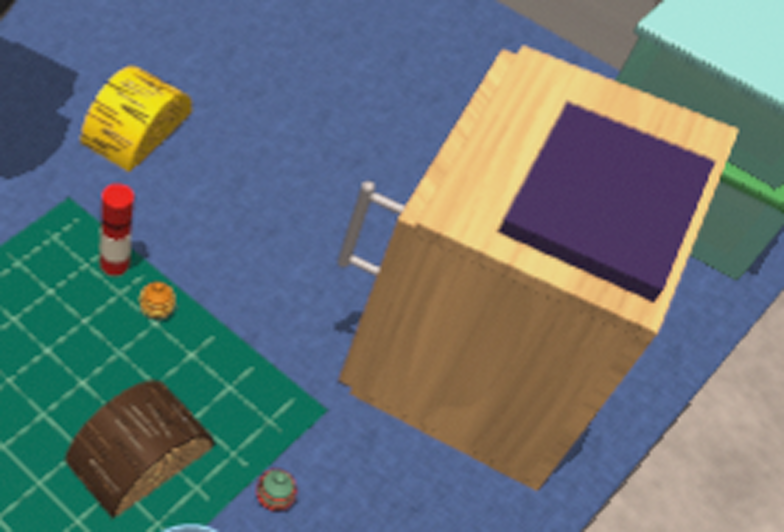

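View pics/t_crop.png

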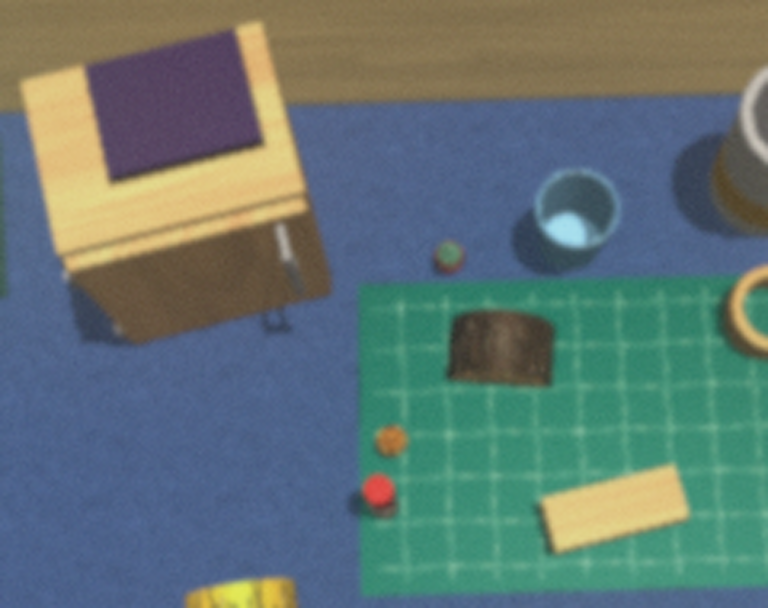

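The crops confirm the dark bark log, with its pale ringed end towards the camera side, and the steel bar handle at scene-crop (357,225), near the door's right edge. The hinge is on the left. Now I'll fit them precisely.

Run:
```python
from h import *
import pickle
from scipy.optimize import least_squares
D=pickle.load(open("c0.pkl","rb")); z=np.load("cl0.npz"); A,B=z["A"],z["B"]
# cupboard top: z~ 260 points in top
for n,C in(("s",A),("t",B)):
    P=C.reshape(-1,3); m=(abs(P[:,2]-258)<9)&(P[:,0]>600)&(P[:,0]<1000)&(P[:,1]>0)&(P[:,1]<400)
    Q=P[m][:,:2].astype(np.float32); r=cv2.minAreaRect(Q); print(n,m.sum(),r,np.round(cv2.boxPoints(r)).tolist(), np.median(P[m][:,2]))
# log: both clouds, fit cylinder axis at z=0 radius 60
for n,C in(("s",A),("t",B),("both",None)):
    P=np.vstack([A.reshape(-1,3),B.reshape(-1,3)]) if C is None else C.reshape(-1,3)
    m=(np.hypot(P[:,0]-625,P[:,1]+135)<95)&(P[:,2]>20)&(P[:,2]<75); Q=P[m]
    def res(p):
        d=np.array([np.cos(p[2]),np.sin(p[2])]); nn=np.array([-d[1],d[0]])
        a=(Q[:,:2]-p[:2])@d; l=(Q[:,:2]-p[:2])@nn
        rr=np.hypot(l,Q[:,2])-60; e=np.abs(a)-35
        return np.where(e>0,0,rr)+0*a if False else np.maximum(rr,e)
    for th0 in (0,1.57):
        f=least_squares(res,[625,-135,th0],loss='soft_l1',f_scale=2); print(n,m.sum(),np.round(f.x,3),f.cost)
# handle: scene points
P=A; m=(P[...,2]>100)&(P[...,2]<245)&(P[...,0]<700)&(P[...,1]>20)&(P[...,1]<330)
v,u=np.where(m); 
for a,b in list(zip(u,v))[:80:4]: print(a,b,np.round(P[b,a]))
print(len(u))
```

```text
s 4378 ((774.6962890625, 193.7120819091797), (200.842041015625, 246.0808563232422), 13.765900611877441) [[648.0, 289.0], [706.0, 50.0], [902.0, 98.0], [843.0, 337.0]] 260.98208768093866
t 2914 ((775.9923095703125, 195.0958251953125), (203.32574462890625, 241.50489807128906), 14.012503623962402) [[648.0, 288.0], [707.0, 53.0], [904.0, 103.0], [845.0, 337.0]] 259.6501330572863
s 1316 [ 6.29125e+02 -1.35604e+02 -1.07000e-01] 1209.75232282263
s 1316 [ 629.125 -135.604    3.035] 1209.7523228128184
t 663 [ 6.30710e+02 -1.34082e+02 -1.06000e-01] 876.9644074226934
t 663 [ 630.71  -134.082    3.036] 876.9644074227274
both 1979 [ 6.29553e+02 -1.35131e+02 -1.07000e-01] 2227.65779897827
both 1979 [ 629.553 -135.131    3.034] 2227.6577989716807
301 81 [219. 108. 244.]
301 84 [221. 106. 236.]
299 86 [233.  88. 244.]
299 87 [232.  88. 241.]
299 88 [236.  85. 241.]
298 89 [241.  77. 245.]
302 89 [221. 109. 217.]
301 90 [223. 104. 217.]
300 91 [231.  93. 224.]
297 92 [242.  72. 238.]
301 92 [223. 103. 211.]
297 93 [241.  73. 233.]
301 93 [222. 104. 207.]
295 94 [244.  63. 237.]
299 94 [243.  79. 228.]
293 95 [245.  55. 239.]
297 95 [242.  72. 228.]
301 95 [221. 105. 199.]
294 96 [247.  57. 235.]
298 96 [241.  76. 222.]
534
```

Run:
```python
from h import *
import pickle
D=pickle.load(open("c0.pkl","rb")); z=np.load("cl0.npz"); A,B=z["A"],z["B"]
s,t=D["scene"],D["top"]
P=A; m=(P[...,2]>90)&(P[...,2]<250)&(P[...,0]<720)&(P[...,0]>560)&(P[...,1]>0)&(P[...,1]<330)
v,u=np.where(m); Q=P[m]
for a,b,q in list(zip(u,v,Q))[::3]: print(a,b,np.round(q),end=' ')
print()
def ray(c,u,v,h):
    p0=px2w(c,u,v,0.); p1=px2w(c,u,v,1000.); k=(h-p0[2])/(p1[2]-p0[2]); return p0+k*(p1-p0)
print(ray(s,421,177,237),ray(s,413,203,137),ray(t,267,131,237),ray(t,272.5,150.5,137))
y=np.radians(13.9);xc=np.array([np.cos(y),np.sin(y)]);yc=np.array([-xc[1],xc[0]])
mm=(abs(A[...,2]-256)<12)&(A[...,0]>600)&(A[...,0]<1000)&(A[...,1]>0)&(A[...,1]<400)
q=A[mm]; a=q[:,:2]@xc
for lo in np.arange(a.min(),a.max(),8): k=(a>=lo)&(a<lo+8); print(round(lo,1),k.sum(),np.median(q[k][:,2]).round(1))
b=q[:,:2]@yc; print(b.min(),b.max())
```

```text
458 148 [674. 205. 250.] 421 175 [664.  77. 243.] 420 176 [663.  75. 241.] 418 177 [660.  73. 237.] 421 177 [666.  76. 239.] 419 178 [664.  72. 237.] 422 178 [670.  74. 240.] 420 179 [666.  73. 234.] 423 179 [670.  80. 232.] 417 180 [660.  73. 226.] 420 180 [667.  73. 232.] 423 180 [673.  76. 234.] 426 180 [678.  80. 235.] 418 181 [664.  71. 227.] 421 181 [669.  75. 228.] 424 181 [676.  76. 234.] 427 181 [680.  81. 233.] 417 182 [661.  74. 219.] 420 182 [669.  73. 226.] 425 182 [679.  77. 231.] 428 182 [685.  79. 235.] 431 182 [689.  85. 234.] 418 183 [665.  73. 218.] 426 183 [682.  77. 230.] 429 183 [687.  79. 233.] 432 183 [693.  82. 236.] 417 184 [665.  68. 220.] 420 184 [668.  77. 215.] 430 184 [690.  80. 232.] 433 184 [696.  83. 234.] 418 185 [667.  71. 215.] 430 185 [691.  80. 229.] 415 186 [660.  73. 203.] 418 186 [667.  73. 210.] 416 187 [664.  71. 205.] 419 187 [669.  75. 206.] 417 188 [667.  72. 203.] 431 188 [705.  58. 249.] 416 189 [665.  72. 198.] 431 189 [706.  57. 247.] 415 190 [663.  73. 191.] 418 190 [669.  76. 195.] 433 190 [710.  59. 246.] 416 191 [666.  74. 189.] 
[... 2993 characters left out ...]
.29008599 237.        ] [665.71558943  78.99972235 137.        ] [693.90851439  85.5001213  237.        ] [665.32270863  81.69319926 137.        ]
661.5 2 245.1
669.5 0 nan
677.5 0 nan
685.5 0 nan
693.5 106 252.7
701.5 257 253.2
709.5 243 260.2
717.5 284 261.3
725.5 288 261.1
733.5 288 261.3
741.5 296 261.1
749.5 293 261.2
757.5 296 261.2
765.5 166 261.2
773.5 112 260.9
781.5 111 261.0
789.5 111 261.2
797.5 114 260.8
805.5 116 261.0
813.5 114 261.1
821.5 118 261.1
829.5 116 261.2
837.5 119 260.8
845.5 123 261.1
853.5 120 261.3
861.5 121 261.1
869.5 123 261.0
877.5 127 260.8
885.5 187 261.1
893.5 222 261.1
-121.21625834581192 124.88854367649957
  return _methods._mean(a, axis=axis, dtype=dtype,
  ret = ret.dtype.type(ret / rcount)
```

```bash
cat >> h.py <<'E'
def pose():
    o=get_obs(); return np.array(o["tool_pos"]),R.from_euler('xyz',o["tcp_rot"]).as_matrix()
def down(jawdeg,tilt=0):
    # tool x down, tool z at azimuth jawdeg
    a=np.radians(jawdeg); z=np.array([np.cos(a),np.sin(a),0]); x=np.array([0,0,-1.]); return np.stack([x,np.cross(z,x),z],1)
def go(p,Rt):
    p0,R0=pose(); d=R0.T@(np.array(p,float)-p0)/10; w=R.from_matrix(R0.T@Rt).as_rotvec()
    print("t",np.round(d,2),"w",np.round(w,3),"rows>=",max(np.linalg.norm(d)*10/41.7,np.degrees(np.linalg.norm(w))/7.16).round(1))
E
python3 - <<'E'
from h import *
p,M=pose(); print(M.round(3))
az=np.degrees(np.arctan2(M[1,2],M[0,2])); print("jaw az",az)
go([560,45,320],down(14)); go([560,45,320],down(194));go([660,-120,320],down(194))
E
```

```text
[[-0.     0.938  0.347]
 [ 0.001  0.347 -0.938]
 [-1.     0.    -0.001]]
jaw az -69.67099573992087
t [-11.83  54.07 -37.25] w [-1.46e+00 -1.00e-03 -1.00e-03] rows>= 16.0
t [-11.83  54.07 -37.25] w [ 1.681e+00 -1.000e-03  1.000e-03] rows>= 16.0
t [-11.85  57.72 -18.3 ] w [ 1.681e+00 -1.000e-03  1.000e-03] rows>= 14.8
```

Run:
```python
from h import *
go([600,55,330],down(104))
```

```text
t [-12.83  58.17 -36.79] w [-3.031e+00  0.000e+00 -2.000e-03] rows>= 24.3
```

```bash
python3 -m creep '[{"tx":-6,"ty":10,"tz":-5,"wx":-0.5,"gripper":-1},{"tx":-12.8,"ty":20,"tz":-12,"wx":-0.8},{"tx":-12.8,"ty":30,"tz":-18,"wx":-1.0},{"tx":-12.8,"ty":58.2,"tz":-36.8,"wx":-1.2},{"tx":-12.8,"ty":58.2,"tz":-36.8,"wx":-1.4},{"tx":-12.8,"ty":58.2,"tz":-36.8,"wx":-1.5},{"tx":-12.8,"ty":58.2,"tz":-36.8,"wx":-1.5},{"tx":-12.8,"ty":58.2,"tz":-36.8,"wx":-1.5}]'
python3 - <<'E'
from h import *
st(); go([600,55,330],down(104))
E
```

```text
{'time': 0.15, 'joint_positions': [-1.362, 0.343, 1.525, 0.0, 1.275, -0.146], 'dq': [0.0, -0.002, -0.003, 0.002, -0.001, -0.0], 'tau': [0.001, -43.147, -24.435, 0.072, 0.054, -0.0], 'tool_pos': [182.343, -491.974, 201.217], 'tcp_rot': [2.992, 1.57, 1.776], 'contact_force': [0.362, -0.408, 0.745], 'moment': [0.035, 0.011, -0.015], 'grip_width': 91.763}
t [-12.83  58.17 -36.79] w [-3.031e+00  0.000e+00 -2.000e-03] rows>= 24.3validation failed for argument at $[0]...
```

```bash
python3 -m creep '[{"tx":-6,"ty":3,"tz":-2,"wx":-0.12,"wy":0,"wz":0,"gripper":-1},{"tx":-10,"ty":6,"tz":-4,"wx":-0.24,"wy":0,"wz":0,"gripper":-1},{"tx":-12.8,"ty":30,"tz":-18,"wx":-1.0,"wy":0,"wz":0,"gripper":-1},{"tx":-12.8,"ty":58.2,"tz":-36.8,"wx":-1.5,"wy":0,"wz":0,"gripper":-1},{"tx":-12.8,"ty":58.2,"tz":-36.8,"wx":-1.5,"wy":0,"wz":0,"gripper":-1},{"tx":-12.8,"ty":58.2,"tz":-36.8,"wx":-1.5,"wy":0,"wz":0,"gripper":-1},{"tx":-12.8,"ty":58.2,"tz":-36.8,"wx":-1.5,"wy":0,"wz":0,"gripper":-1},{"tx":-12.8,"ty":58.2,"tz":-36.8,"wx":-1.5,"wy":0,"wz":0,"gripper":-1}]'
python3 - <<'E'
from h import *
go([600,55,330],down(104))
E
```

```text
time: 0.82
tool_pos: [362.6, -255.5, 296.2]
tcp_rot: [-0.617, 1.571, -0.837]
contact_force: [0.9, 0.2, 0.5]
grip_width: 91.8
t [-3.38 35.49 16.39] w [-2.035 -0.     0.   ] rows>= 16.3
```

```bash
python3 -m creep '[{"tx":-3.4,"ty":35.5,"tz":16.4,"wx":-2.0,"wy":0,"wz":0,"gripper":-1},{"tx":-3.4,"ty":35.5,"tz":16.4,"wx":-2.0,"wy":0,"wz":0,"gripper":-1},{"tx":-3.4,"ty":35.5,"tz":16.4,"wx":-2.0,"wy":0,"wz":0,"gripper":-1},{"tx":-3.4,"ty":35.5,"tz":16.4,"wx":-2.0,"wy":0,"wz":0,"gripper":-1},{"tx":-3.4,"ty":35.5,"tz":16.4,"wx":-2.0,"wy":0,"wz":0,"gripper":-1},{"tx":-3.4,"ty":35.5,"tz":16.4,"wx":-2.0,"wy":0,"wz":0,"gripper":-1},{"tx":-3.4,"ty":35.5,"tz":16.4,"wx":-2.0,"wy":0,"wz":0,"gripper":-1},{"tx":-3.4,"ty":35.5,"tz":16.4,"wx":-2.0,"wy":0,"wz":0,"gripper":-1}]'
python3 - <<'E'
from h import *
go([662,75,300],down(104))
E
```

```text
time: 1.48
tool_pos: [565.9, 7.3, 324.8]
tcp_rot: [2.724, 1.57, -2.779]
contact_force: [0.4, -1.5, 0.2]
grip_width: 91.5
t [ 2.48 -1.95 11.59] w [-1.035 -0.    -0.   ] rows>= 8.3
```

```bash
python3 -m creep '[{"tx":2.5,"ty":-2,"tz":11.6,"wx":-1.035,"wy":0,"wz":0,"gripper":-0.2},{"tx":2.5,"ty":-2,"tz":11.6,"wx":-1.035,"wy":0,"wz":0,"gripper":-0.2},{"tx":2.5,"ty":-2,"tz":11.6,"wx":-1.035,"wy":0,"wz":0,"gripper":-0.2},{"tx":2.5,"ty":-2,"tz":11.6,"wx":-1.035,"wy":0,"wz":0,"gripper":-0.2},{"tx":2.5,"ty":-2,"tz":11.6,"wx":-1.035,"wy":0,"wz":0,"gripper":-0.2},{"tx":2.5,"ty":-2,"tz":11.6,"wx":-1.035,"wy":0,"wz":0,"gripper":-0.2},{"tx":2.5,"ty":-2,"tz":11.6,"wx":-1.035,"wy":0,"wz":0,"gripper":-0.2},{"tx":2.5,"ty":-2,"tz":11.6,"wx":-1.035,"wy":0,"wz":0,"gripper":-0.2}]'
python3 - <<'E'
from h import *
go([662,75,200],down(104))
c=capture("wrist"); save(c,"w1.png",s=1.25)
E
```

```text
time: 2.15
tool_pos: [662.1, 72.2, 299.1]
tcp_rot: [1.436, 1.569, -3.067]
contact_force: [-0.0, -0.1, -0.0]
grip_width: 54.4
t [ 9.91 -0.06  0.28] w [-0.035  0.    -0.001] rows>= 2.4
```

View pics/w1.png

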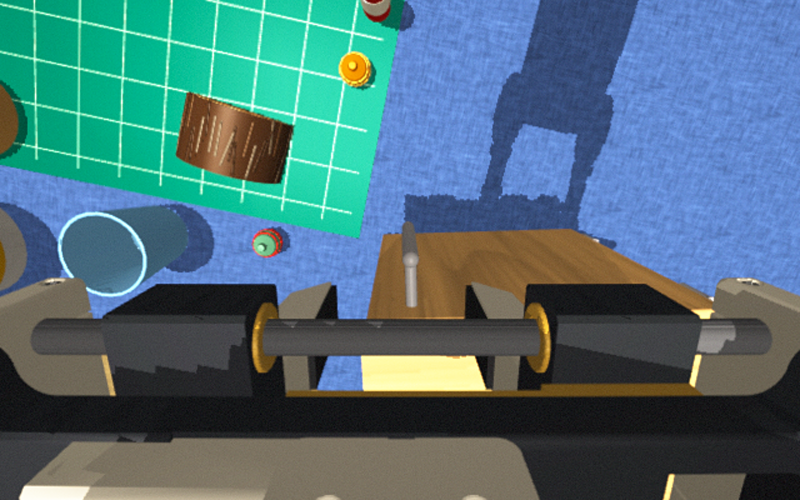

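The wrist view shows the handle's bar top at about (410,258), between the fingers at (330..475). I'll check its position before descending.

Run:
```python
from h import *
c=capture("wrist")
def ray(c,u,v,h):
    p0=px2w(c,u,v,0.); p1=px2w(c,u,v,1000.); k=(h-p0[2])/(p1[2]-p0[2]); return p0+k*(p1-p0)
for u,v in((328,207),(328,200),(328,215)): print(ray(c,u,v,237).round(1), px2w(c,u,v).round(1))
P=cloud(c); m=(P[...,2]>150)&(P[...,2]<240)&(P[...,0]>640)&(P[...,0]<668)&(P[...,1]>50)&(P[...,1]<100)
q=P[m]; print(m.sum(), q.mean(0), np.median(q,0), q.min(0),q.max(0))
```

```text
[665.5  79.7 237. ] [663.8  79.2 243. ]
[659.8  78.4 237. ] [660.3  78.6 234.9]
[672.2  81.2 237. ] [673.5  81.6 233. ]
272 [661.2920248   78.56614302 204.73125097] [660.82918503  78.19424893 208.76110301] [659.64433994  74.35365399 150.15257139] [667.66449389  84.58711363 239.99827729]
```

```bash
python3 - <<'E'
from h import *
go([664,77,200],down(104))
E
python3 -m creep '[{"tx":3,"ty":-0.3,"tz":0.4,"wx":-0.03,"wy":0,"wz":0,"gripper":-0.2},{"tx":6,"ty":-0.3,"tz":0.4,"wx":-0.03,"wy":0,"wz":0,"gripper":-0.2},{"tx":9,"ty":-0.3,"tz":0.4,"wx":-0.03,"wy":0,"wz":0,"gripper":-0.2},{"tx":9.9,"ty":-0.3,"tz":0.4,"wx":-0.03,"wy":0,"wz":0,"gripper":-0.2},{"tx":9.9,"ty":-0.3,"tz":0.4,"wx":-0.03,"wy":0,"wz":0,"gripper":-0.2}]'
python3 - <<'E'
from h import *
go([664,77,200],down(104)); c=capture("wrist"); save(c,"w2.png",s=1.25)
E
```

```text
t [ 9.93 -0.3   0.44] w [-0.04   0.    -0.001] rows>= 2.4
time: 2.67
tool_pos: [662.7, 76.5, 197.8]
tcp_rot: [1.352, 1.564, -3.13]
contact_force: [0.0, 0.4, 0.8]
grip_width: 55.4
t [-0.22 -0.14  0.02] w [-0.014  0.001 -0.006] rows>= 0.1
```

View pics/w2.png

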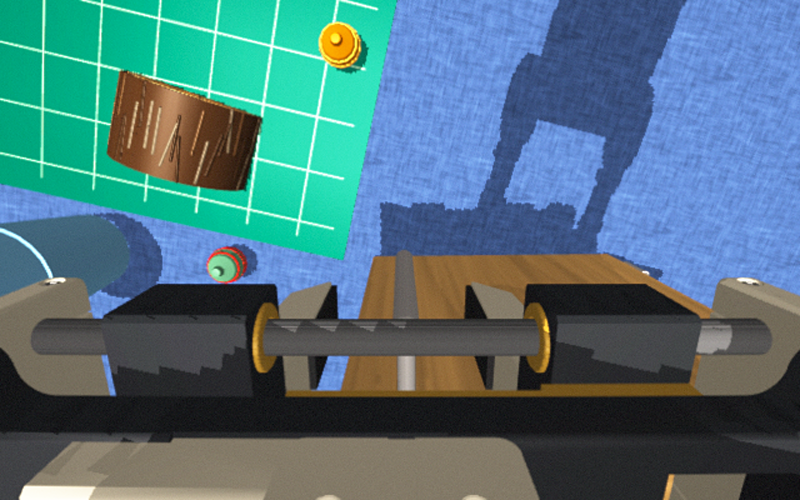

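The bar at (405,300) stands centred between the fingers. Closing on it.

```bash
python3 -m creep '[{"tx":0,"ty":0,"tz":0,"wx":0,"wy":0,"wz":0,"gripper":1},{"tx":0,"ty":0,"tz":0,"wx":0,"wy":0,"wz":0,"gripper":1},{"tx":0,"ty":0,"tz":0,"wx":0,"wy":0,"wz":0,"gripper":1},{"tx":0,"ty":0,"tz":0,"wx":0,"wy":0,"wz":0,"gripper":1},{"tx":0,"ty":0,"tz":0,"wx":0,"wy":0,"wz":0,"gripper":1},{"tx":0,"ty":0,"tz":0,"wx":0,"wy":0,"wz":0,"gripper":1}]'
python3 - <<'E'
from h import *
p,M=pose(); H=np.array([647,281,p[2]])
for k in range(1,9):
    a=-np.radians(6*k); Rz=R.from_euler('z',a).as_matrix()
    d=M.T@((Rz@(p-H)+H)-p)/10; w=R.from_matrix(M.T@Rz@M).as_rotvec(); print(6*k,d.round(2),w.round(3))
E
```

```text
time: 3.22
tool_pos: [664.4, 76.5, 201.3]
tcp_rot: [-1.916, 1.57, -0.112]
contact_force: [-0.3, 0.2, 0.2]
grip_width: 19.5
6 [-0.    2.1   0.43] [0.105 0.    0.   ]
12 [-0.    4.15  1.07] [0.209 0.    0.   ]
18 [-0.    6.12  1.93] [0.314 0.    0.   ]
24 [-0.01  7.99  2.99] [0.419 0.    0.   ]
30 [-0.01  9.74  4.24] [0.524 0.    0.   ]
36 [-1.000e-02  1.135e+01  5.660e+00] [0.628 0.    0.   ]
42 [-1.00e-02  1.28e+01  7.24e+00] [0.733 0.    0.   ]
48 [-1.000e-02  1.408e+01  8.970e+00] [0.838 0.    0.   ]
```

```bash
python3 -m creep '[{"tx":0,"ty":0,"tz":0,"wx":0,"wy":0,"wz":0,"gripper":1},{"tx":0,"ty":0,"tz":0,"wx":0,"wy":0,"wz":0,"gripper":1},{"tx":0,"ty":0,"tz":0,"wx":0,"wy":0,"wz":0,"gripper":1},{"tx":0,"ty":0,"tz":0,"wx":0,"wy":0,"wz":0,"gripper":1},{"tx":0,"ty":2.1,"tz":0.4,"wx":0.105,"wy":0,"wz":0,"gripper":1},{"tx":0,"ty":2.1,"tz":0.4,"wx":0.105,"wy":0,"wz":0,"gripper":1}]'
python3 - <<'E'
from h import *
st()
E
```

```text
time: 3.72
tool_pos: [640.2, 78.6, 201.1]
tcp_rot: [0.401, 1.566, 2.097]
contact_force: [1.5, 8.8, -3.0]
grip_width: 9.2
{'time': 3.717, 'joint_positions': [0.001, 0.57, 1.156, 0.004, 1.418, -1.695], 'dq': [-0.001, 0.035, -0.059, -0.003, 0.001, -0.126], 'tau': [-5.982, -57.271, -26.166, -2.622, -0.433, 1.129], 'tool_pos': [640.21, 78.615, 201.099], 'tcp_rot': [0.401, 1.566, 2.097], 'contact_force': [1.459, 8.841, -2.984], 'moment': [1.567, -0.166, 0.006], 'grip_width': 9.183}
```

```bash
python3 -m creep '[{"tx":0,"ty":2.1,"tz":0.43,"wx":0.105,"wy":0,"wz":0,"gripper":1},{"tx":0,"ty":4.15,"tz":1.07,"wx":0.209,"wy":0,"wz":0,"gripper":1},{"tx":0,"ty":6.12,"tz":1.93,"wx":0.314,"wy":0,"wz":0,"gripper":1},{"tx":0,"ty":7.99,"tz":2.99,"wx":0.419,"wy":0,"wz":0,"gripper":1}]'
python3 - <<'E'
from h import *
st()
E
```

```text
time: 4.05
tool_pos: [560.3, 99.4, 201.1]
tcp_rot: [-0.218, 1.562, 1.057]
contact_force: [9.3, 20.0, -4.7]
grip_width: 9.5
{'time': 4.05, 'joint_positions': [0.036, 0.42, 1.406, 0.008, 1.311, -1.241], 'dq': [0.194, -0.407, 0.643, 0.028, -0.267, 1.439], 'tau': [-10.977, -48.071, -23.765, -5.424, 3.196, -1.897], 'tool_pos': [560.306, 99.359, 201.107], 'tcp_rot': [-0.218, 1.562, 1.057], 'contact_force': [9.273, 19.972, -4.732], 'moment': [3.447, -1.724, 0.105], 'grip_width': 9.511}
```

```bash
python3 -m creep '[{"tx":0,"ty":2.1,"tz":0.8,"wx":0.105,"wy":0,"wz":0,"gripper":1},{"tx":0,"ty":4.1,"tz":1.5,"wx":0.209,"wy":0,"wz":0,"gripper":1}]'
python3 - <<'E'
from h import *
st()
E
```

```text
time: 4.22
tool_pos: [523.9, 121.9, 201.1]
tcp_rot: [-0.697, 1.57, 0.369]
contact_force: [3.7, 2.9, -1.1]
grip_width: 9.7
{'time': 4.217, 'joint_positions': [0.086, 0.366, 1.49, 0.0, 1.285, -0.98], 'dq': [0.305, -0.308, 0.465, 0.016, -0.186, 1.538], 'tau': [-2.751, -43.546, -24.841, -0.577, 1.016, -1.991], 'tool_pos': [523.937, 121.946, 201.066], 'tcp_rot': [-0.697, 1.57, 0.369], 'contact_force': [3.663, 2.917, -1.065], 'moment': [0.666, -0.682, 0.066], 'grip_width': 9.652}
```

```bash
python3 -m creep '[{"tx":0,"ty":2.1,"tz":0.45,"wx":0.105,"wy":0,"wz":0,"gripper":1},{"tx":0,"ty":4.15,"tz":1.15,"wx":0.209,"wy":0,"wz":0,"gripper":1},{"tx":0,"ty":6.1,"tz":2.05,"wx":0.314,"wy":0,"wz":0,"gripper":1}]'
python3 - <<'E'
from h import *
st()
E
```

```text
time: 4.47
tool_pos: [480.0, 168.7, 201.1]
tcp_rot: [-2.77, 1.57, -2.019]
contact_force: [2.0, 1.5, -1.2]
grip_width: 9.7
{'time': 4.467, 'joint_positions': [0.187, 0.313, 1.569, -0.0, 1.26, -0.564], 'dq': [0.461, -0.137, 0.199, 0.01, -0.084, 1.706], 'tau': [-3.044, -41.279, -24.488, -0.11, 0.308, -2.27], 'tool_pos': [479.982, 168.712, 201.054], 'tcp_rot': [-2.77, 1.57, -2.019], 'contact_force': [2.015, 1.521, -1.219], 'moment': [0.328, -0.471, 0.023], 'grip_width': 9.682}
```

```bash
python3 -m creep '[{"tx":0,"ty":2.1,"tz":0.45,"wx":0.105,"wy":0,"wz":0,"gripper":1},{"tx":0,"ty":4.15,"tz":1.15,"wx":0.209,"wy":0,"wz":0,"gripper":1},{"tx":0,"ty":6.1,"tz":2.05,"wx":0.314,"wy":0,"wz":0,"gripper":1},{"tx":0,"ty":7.95,"tz":3.1,"wx":0.419,"wy":0,"wz":0,"gripper":1},{"tx":0,"ty":9.7,"tz":4.4,"wx":0.524,"wy":0,"wz":0,"gripper":1},{"tx":0,"ty":9.7,"tz":4.4,"wx":0.524,"wy":0,"wz":0,"gripper":1}]'
python3 - <<'E'
from h import *
st();c=capture("scene"); save(c,"s3.png",s=1.25)
E
```

```text
time: 4.97
tool_pos: [444.3, 272.4, 201.0]
tcp_rot: [2.287, 1.568, 2.517]
contact_force: [-6.5, -0.6, 4.7]
grip_width: 9.9
{'time': 4.967, 'joint_positions': [0.401, 0.336, 1.534, 0.003, 1.272, 0.17], 'dq': [-0.046, -0.015, 0.024, -0.036, 0.014, -0.223], 'tau': [-0.722, -39.608, -25.828, -0.596, -1.992, 2.123], 'tool_pos': [444.302, 272.408, 201.031], 'tcp_rot': [2.287, 1.568, 2.517], 'contact_force': [-6.454, -0.634, 4.652], 'moment': [-0.009, 1.011, 0.013], 'grip_width': 9.939}
```

View pics/s3.png

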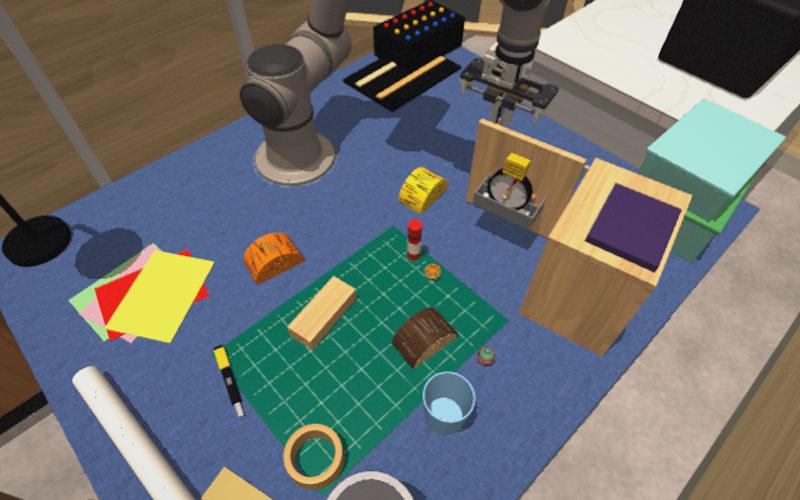

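The door is open about 90°. The gauge stands in its rack at scene (508,188), with the yellow lug at (516,165). Releasing and measuring.

```bash
python3 -m creep '[{"tx":0,"ty":0,"tz":0,"wx":0,"wy":0,"wz":0,"gripper":-0.2},{"tx":0,"ty":0,"tz":0,"wx":0,"wy":0,"wz":0,"gripper":-0.2},{"tx":0,"ty":0,"tz":0,"wx":0,"wy":0,"wz":0,"gripper":-0.2},{"tx":0,"ty":0,"tz":0,"wx":0,"wy":0,"wz":0,"gripper":-0.2},{"tx":-4,"ty":0,"tz":0,"wx":0,"wy":0,"wz":0,"gripper":-0.2},{"tx":-8,"ty":0,"tz":0,"wx":0,"wy":0,"wz":0,"gripper":-0.2},{"tx":-11,"ty":0,"tz":0,"wx":0,"wy":0,"wz":0,"gripper":-0.2},{"tx":-11,"ty":0,"tz":0,"wx":0,"wy":0,"wz":0,"gripper":-0.2}]'
python3 - <<'E'
from h import *
import pickle
st();c=capture("scene");t=capture("top"); save(c,"s4.png",(360,80,500,210),5.5);pickle.dump((c,t),open("c1.pkl","wb"))
A=cloud(c);B=cloud(t)
h=cv2.cvtColor(c["frame"],cv2.COLOR_RGB2HSV)
m=(A[...,2]>180)&(A[...,2]<240)&(A[...,0]>450)&(A[...,0]<640)&(A[...,1]>100)&(A[...,1]<260)&(h[...,1]>200)&(h[...,0]>22)&(h[...,0]<34)
v,u=np.where(m); print(m.sum(),u.min(),u.max(),v.min(),v.max()); q=A[m]; print(np.median(q,0),q.min(0),q.max(0))
tp=q[q[:,2]>226]; print("top pts",len(tp),tp.mean(0),cv2.minAreaRect(tp[:,:2].astype(np.float32)))
ht=cv2.cvtColor(t["frame"],cv2.COLOR_RGB2HSV)
for n,C,hh in(("t",B,ht),("s",A,h)):
  # door top edge z 252
  m=(abs(C[...,2]-252)<6)&(C[...,0]>380)&(C[...,0]<640)&(C[...,1]>150)&(C[...,1]<310); q=C[m]
  print(n,len(q),cv2.minAreaRect(q[:,:2].astype(np.float32)), cv2.boxPoints(cv2.minAreaRect(q[:,:2].astype(np.float32))).round().tolist())
m=(B[...,2]>215)&(B[...,2]<240)&(B[...,0]>450)&(B[...,0]<640)&(B[...,1]>100)&(B[...,1]<230);q=B[m];print(len(q),q.mean(0) if len(q) else 0, cv2.minAreaRect(q[:,:2].astype(np.float32)) if len(q) else 0)
save(t,"t4.png",(180,60,420,250),3.2)
E
```

```text
time: 5.68
tool_pos: [449.1, 269.8, 317.7]
tcp_rot: [0.155, 1.558, 0.387]
contact_force: [0.0, 0.4, 0.5]
grip_width: 54.4
{'time': 5.683, 'joint_positions': [0.395, 0.27, 1.31, -0.0, 1.549, 0.162], 'dq': [0.001, 0.038, 0.129, -0.0, -0.108, 0.002], 'tau': [-0.175, -38.747, -25.767, 0.068, 0.989, -0.003], 'tool_pos': [449.089, 269.821, 317.656], 'tcp_rot': [0.155, 1.558, 0.387], 'contact_force': [0.017, 0.37, 0.543], 'moment': [0.004, -0.115, -0.022], 'grip_width': 54.4}
116 404 421 126 137
[554.43114759 187.11132039 232.95221918] [532.877967   170.95444053 223.18549899] [574.7583699  204.6512317  235.88225594]
top pts 114 [554.24287587 187.67544242 232.80922908] ((553.0498046875, 188.59646606445312), (41.51231384277344, 25.240381240844727), 17.79709815979004)
t 382 ((534.3275146484375, 244.70867919921875), (221.14002990722656, 15.63338851928711), 15.26819133758545) [[426.0, 223.0], [430.0, 208.0], [643.0, 266.0], [639.0, 281.0]]
s 493 ((533.72314453125, 242.44244384765625), (221.1582489013672, 21.138181686401367), 14.756929397583008) [[424.0, 224.0], [429.0, 204.0], [643.0, 260.0], [638.0, 281.0]]
181 [538.48670075 194.91846214 229.57218442] ((514.5760498046875, 203.8634033203125), (43.84883499145508, 127.94747161865234), 70.06233215332031)
```

View pics/s4.png

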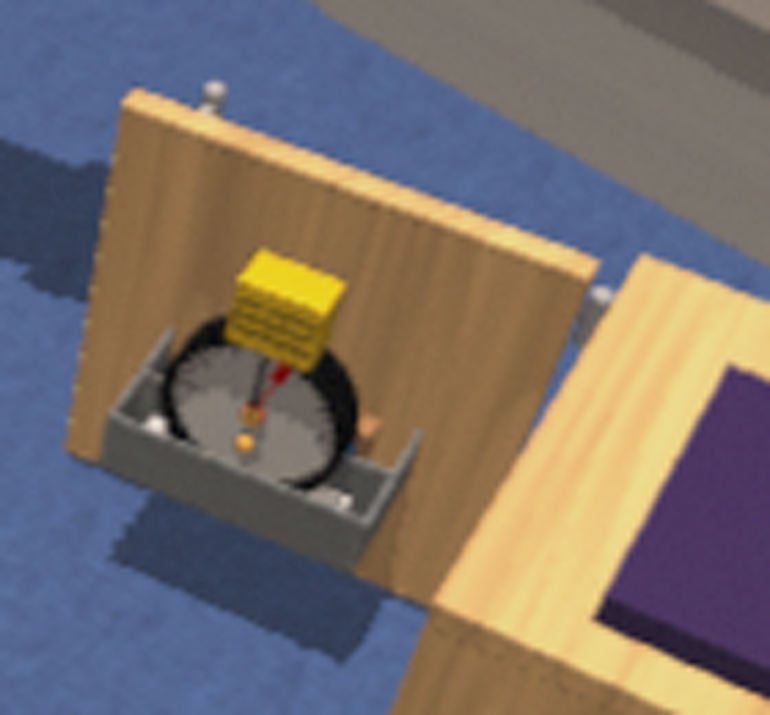

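View pics/t4.png

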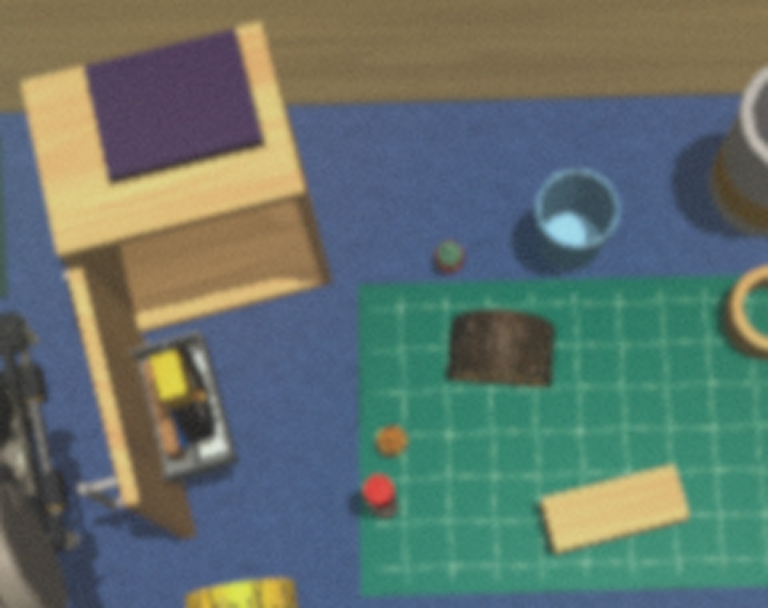

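Run:
```python
from h import *
import pickle
c,t=pickle.load(open("c1.pkl","rb"))
B=cloud(t);h=cv2.cvtColor(t["frame"],cv2.COLOR_RGB2HSV)
sub=(slice(160,200),slice(220,250))
m=np.zeros((400,640),bool); m[165:190,222:242]=True
m&=(h[...,1]>150)&(h[...,0]>20)&(h[...,0]<34)&(h[...,2]>120)
v,u=np.where(m); print(m.sum(),u.mean(),v.mean(),B[m].mean(0).round(1),np.median(B[m],0).round(1)); print(cv2.minAreaRect(np.stack([u,v],1).astype(np.float32)))
def ray(c,u,v,h):
    p0=px2w(c,u,v,0.); p1=px2w(c,u,v,1000.); k=(h-p0[2])/(p1[2]-p0[2]); return p0+k*(p1-p0)
print(ray(t,u.mean(),v.mean(),231))
go([554,187,290],down(15))
```

```text
138 232.46376811594203 177.07246376811594 [552.4 190.9 227.2] [551.6 190.4 230.9]
((232.49057006835938, 177.21697998046875), (14.697578430175781, 9.615238189697266), 74.05460357666016)
[551.33302127 189.89355472 231.        ]
t [  2.2  -10.44   8.5 ] w [-0.029  0.003 -0.   ] rows>= 3.3
```

```bash
python3 -m creep '[{"tx":1,"ty":-3.4,"tz":2.8,"wx":-0.03,"wy":0,"wz":0,"gripper":-1},{"tx":1,"ty":-6.8,"tz":5.6,"wx":-0.03,"wy":0,"wz":0,"gripper":-1},{"tx":1,"ty":-10.4,"tz":8.4,"wx":-0.03,"wy":0,"wz":0,"gripper":-1},{"tx":1,"ty":-10.4,"tz":8.4,"wx":-0.03,"wy":0,"wz":0,"gripper":-1},{"tx":1,"ty":-10.4,"tz":8.4,"wx":-0.03,"wy":0,"wz":0,"gripper":-1}]'
python3 - <<'E'
from h import *
p,M=pose();print(p,M.round(3).tolist())
c=capture("wrist"); save(c,"w5.png",s=1.25)
C=cloud(c);h=cv2.cvtColor(c["frame"],cv2.COLOR_RGB2HSV)
m=(h[...,1]>180)&(h[...,0]>22)&(h[...,0]<34)&(C[...,2]>223)&(C[...,2]<240)
q=C[m];print(m.sum(),q.mean(0),cv2.minAreaRect(q[:,:2].astype(np.float32)))
E
```

```text
time: 6.2
tool_pos: [553.6, 184.6, 297.8]
tcp_rot: [-3.049, 1.566, -2.79]
contact_force: [-1.4, 0.9, -0.1]
grip_width: 83.9
[553.61373098 184.61999867 297.80488965] [[-0.004, -0.256, 0.967], [-0.002, 0.967, 0.256], [-1.0, -0.0, -0.004]]
1474 [555.06282655 185.08023927 231.14866419] ((555.1488647460938, 185.38145446777344), (43.31985855102539, 25.265127182006836), 15.148914337158203)
```

View pics/w5.png

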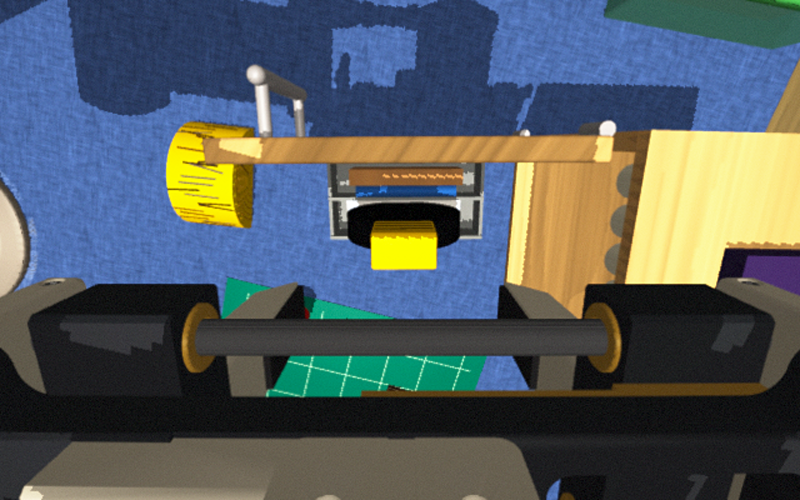

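The wrist view shows the yellow lug at (403,245), centred between the fingers at (300..500). It measures 43x25 with its top at z 231, which matches the description. Descending.

```bash
python3 - <<'E'
from h import *
go([555,185.4,200.5],down(15.1))
E
python3 -m creep '[{"tx":2.5,"ty":0,"tz":0.15,"wx":0,"wy":0,"wz":0,"gripper":-1},{"tx":5,"ty":0,"tz":0.15,"wx":0,"wy":0,"wz":0,"gripper":-1},{"tx":7.5,"ty":0,"tz":0.15,"wx":0,"wy":0,"wz":0,"gripper":-1},{"tx":9.4,"ty":0,"tz":0.15,"wx":0,"wy":0,"wz":0,"gripper":-1},{"tx":9.7,"ty":0,"tz":0.15,"wx":0,"wy":0,"wz":0,"gripper":-1},{"tx":9.7,"ty":0,"tz":0.15,"wx":0,"wy":0,"wz":0,"gripper":-1}]'
python3 - <<'E'
from h import *
st();go([555,185.4,200.5],down(15.1))
E
```

```text
t [ 9.8  -0.15  0.29] w [-0.003 -0.004 -0.   ] rows>= 2.4
time: 6.75
tool_pos: [551.9, 188.6, 202.7]
tcp_rot: [3.008, 1.567, -3.011]
contact_force: [-0.1, 0.3, 0.4]
grip_width: 91.8
{'time': 6.75, 'joint_positions': [0.198, 0.451, 1.352, 0.0, 1.342, -0.067], 'dq': [-0.007, -0.025, -0.064, -0.002, 0.02, -0.002], 'tau': [-0.038, -47.946, -23.881, 0.075, -0.15, 0.006], 'tool_pos': [551.913, 188.58, 202.737], 'tcp_rot': [3.008, 1.567, -3.011], 'contact_force': [-0.141, 0.26, 0.352], 'moment': [-0.015, -0.117, -0.01], 'grip_width': 91.751}
t [ 0.22 -0.39  0.22] w [ 0.001 -0.003 -0.   ] rows>= 0.1
```

```bash
for i in 1 2 3; do python3 -m creep '[{"tx":0,"ty":0,"tz":0,"wx":0,"wy":0,"wz":0,"gripper":-1}]' | grep pos; done
python3 - <<'E'
from h import *
c=capture("wrist"); save(c,"w6.png",s=1.25)
C=cloud(c);h=cv2.cvtColor(c["frame"],cv2.COLOR_RGB2HSV)
m=(h[...,1]>180)&(h[...,0]>22)&(h[...,0]<34)&(C[...,2]>223)&(C[...,2]<240)&(C[...,0]>500)
q=C[m];print(m.sum(),q.mean(0),cv2.minAreaRect(q[:,:2].astype(np.float32)))
E
```

```text
tool_pos: [553.5, 188.5, 204.9]
tool_pos: [554.2, 188.3, 205.6]
tool_pos: [554.2, 188.1, 205.4]
2354 [553.40874926 191.67226802 230.85398084] ((565.0028076171875, 194.5803680419922), (67.96051025390625, 17.7230281829834), 14.97860336303711)
```

View pics/w6.png

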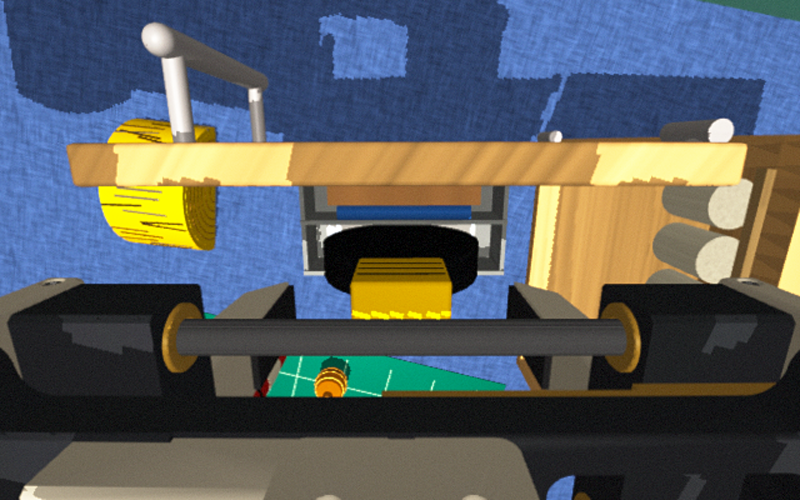

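```bash
python3 -m creep '[{"tx":0.4,"ty":-0.3,"tz":0,"wx":0,"wy":0,"wz":0,"gripper":-1},{"tx":0.4,"ty":-0.3,"tz":0,"wx":0,"wy":0,"wz":0,"gripper":1},{"tx":0.4,"ty":-0.3,"tz":0,"wx":0,"wy":0,"wz":0,"gripper":1},{"tx":0.4,"ty":-0.3,"tz":0,"wx":0,"wy":0,"wz":0,"gripper":1},{"tx":0.4,"ty":-0.3,"tz":0,"wx":0,"wy":0,"wz":0,"gripper":1},{"tx":0.4,"ty":-0.3,"tz":0,"wx":0,"wy":0,"wz":0,"gripper":1},{"tx":0.4,"ty":-0.3,"tz":0,"wx":0,"wy":0,"wz":0,"gripper":1},{"tx":0.4,"ty":-0.3,"tz":0,"wx":0,"wy":0,"wz":0,"gripper":1}]'
python3 - <<'E'
from h import *
st()
E
```

```text
time: 7.72
tool_pos: [554.5, 184.8, 199.9]
tcp_rot: [-1.556, 1.571, -1.293]
contact_force: [-0.5, 0.9, -0.0]
grip_width: 49.5
{'time': 7.717, 'joint_positions': [0.191, 0.453, 1.357, -0.0, 1.332, -0.072], 'dq': [0.001, 0.001, -0.001, -0.001, -0.001, 0.0], 'tau': [-0.013, -49.393, -25.028, 0.075, 0.043, 0.0], 'tool_pos': [554.492, 184.798, 199.857], 'tcp_rot': [-1.556, 1.571, -1.293], 'contact_force': [-0.486, 0.871, -0.04], 'moment': [-0.055, -0.138, 0.025], 'grip_width': 49.546}
```

```bash
python3 -m creep '[{"tx":0,"ty":0,"tz":0,"wx":0,"wy":0,"wz":0,"gripper":1},{"tx":0,"ty":0,"tz":0,"wx":0,"wy":0,"wz":0,"gripper":1},{"tx":0,"ty":0,"tz":0,"wx":0,"wy":0,"wz":0,"gripper":1},{"tx":0,"ty":0,"tz":0,"wx":0,"wy":0,"wz":0,"gripper":1}]'
python3 - <<'E'
from h import *
c=capture("scene"); save(c,"s7.png",(360,80,500,210),5.5)
E
```

```text
time: 8.05
tool_pos: [554.6, 184.8, 199.8]
tcp_rot: [-0.263, 1.571, 0.0]
contact_force: [0.7, 0.2, -0.5]
grip_width: 43.5
```

View pics/s7.png

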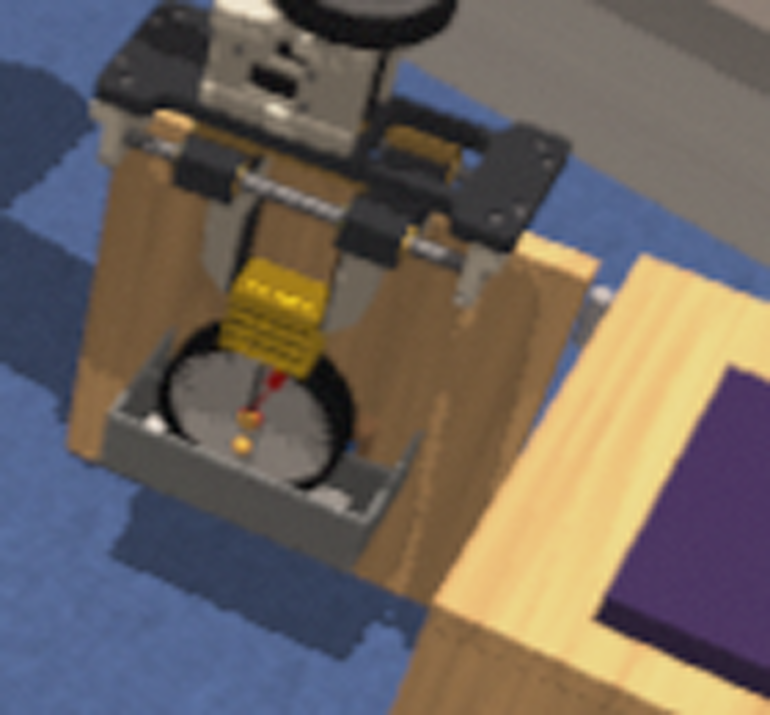

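The lug is gripped at 43.5 mm opening, between the fingers at (290,300). Lifting.

```bash
python3 -m creep '[{"tx":-1,"ty":0,"tz":0,"wx":0,"wy":0,"wz":0,"gripper":1},{"tx":-3,"ty":0,"tz":0,"wx":0,"wy":0,"wz":0,"gripper":1},{"tx":-5,"ty":0,"tz":0,"wx":0,"wy":0,"wz":0,"gripper":1},{"tx":-7,"ty":0,"tz":0,"wx":0,"wy":0,"wz":0,"gripper":1},{"tx":-9,"ty":0,"tz":0,"wx":0,"wy":0,"wz":0,"gripper":1},{"tx":-11,"ty":0,"tz":0,"wx":0,"wy":0,"wz":0,"gripper":1},{"tx":-12,"ty":0,"tz":0,"wx":0,"wy":0,"wz":0,"gripper":1},{"tx":-12,"ty":0,"tz":0,"wx":0,"wy":0,"wz":0,"gripper":1}]'
python3 - <<'E'
from h import *
st()
c=capture("scene"); save(c,"s8.png",(340,50,520,210),4.4)
# final orientation: log y az -6.1deg -> cross 83.9
go([630,-60,320],down(83.9))
E
```

```text
time: 8.77
tool_pos: [555.2, 184.9, 323.0]
tcp_rot: [-0.113, 1.566, 0.15]
contact_force: [1.1, 0.3, -2.3]
grip_width: 43.3
{'time': 8.767, 'joint_positions': [0.191, 0.399, 1.11, -0.0, 1.627, -0.072], 'dq': [-0.001, 0.023, 0.073, -0.0, -0.053, -0.001], 'tau': [-0.132, -48.613, -27.522, 0.074, 0.467, -0.001], 'tool_pos': [555.155, 184.911, 322.952], 'tcp_rot': [-0.113, 1.566, 0.15], 'contact_force': [1.06, 0.319, -2.29], 'moment': [-0.03, -0.152, -0.005], 'grip_width': 43.338}
t [  0.11 -25.6    0.91] w [-1.201e+00  2.000e-03  1.000e-03] rows>= 9.6
```

View pics/s8.png

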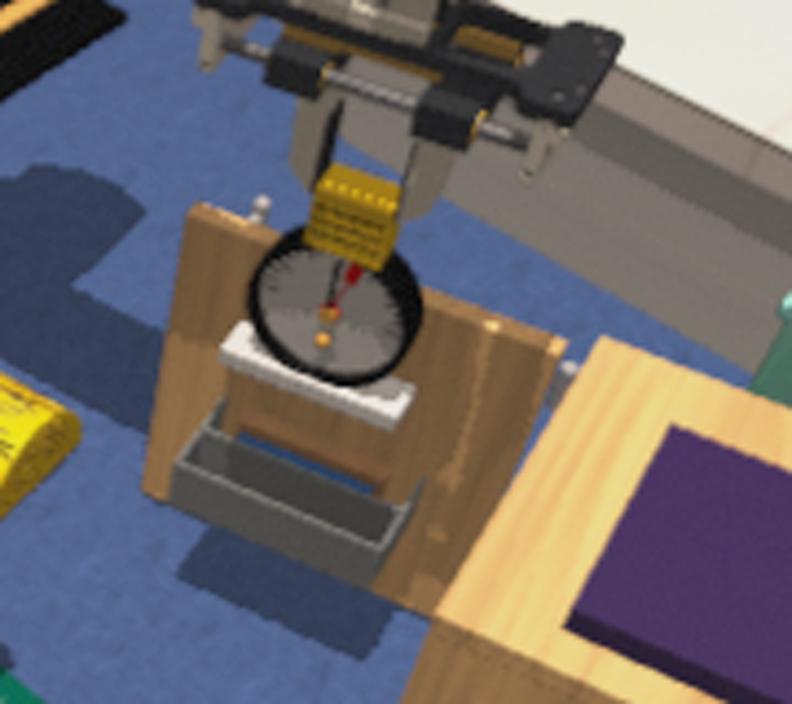

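The gauge is out of the rack and hangs upright, with the needle pointing up and the red marker clockwise of it at (350,275). I'll rectify the dial plane to read the marker.

```bash
cat >> h.py <<'E'
def dial(c,name,off=107-56,S=6):
    """rectify the dial face seen in camera c, from the tool pose; returns rectified image, centre (300,300), S px/mm"""
    p,M=pose(); gx,gy,gz=M[:,2],M[:,1],-M[:,0]
    cen=p+M[:,0]*off-gy*12.5
    f=K(c); Rc=rot(c); 
    g=(np.mgrid[0:600,0:600][::-1]-300)/S   # u,v mm
    X=cen[:,None]+gx[:,None]*g[0].ravel()-gz[:,None]*g[1].ravel()
    Y=Rc.T@(X-np.array(c["xyz"])[:,None]); x=Y[0]/Y[2];y=Y[1]/Y[2]; r2=x*x+y*y; k=1+c["k1"]*r2
    mu=(f*x*k+c["cx"]).reshape(600,600).astype(np.float32); mv=(f*y*k+c["cy"]).reshape(600,600).astype(np.float32)
    im=cv2.remap(c["frame"],mu,mv,cv2.INTER_CUBIC)
    cv2.imwrite("pics/"+name,im[:,:,::-1]); return im
E
python3 - <<'E'
from h import *
c=capture("scene"); im=dial(c,"d1.png",S=5.)
E
```

```text
(no output)
```

View pics/d1.png

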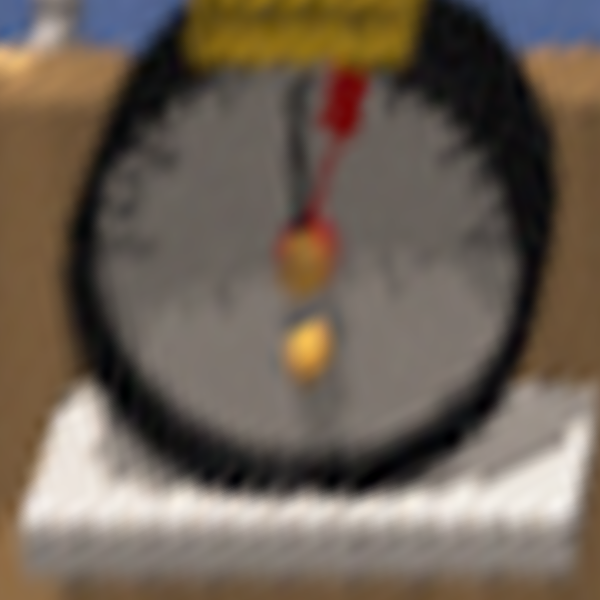

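The rectified dial shows the needle vertical, from (305,220) to (300,80), and the marker from (318,215) to (345,100). The difference is about 0.25 rad clockwise. Moving over the log.

Run:
```python
from h import *
go([628.5,-145,300],down(83.9))
```

```text
t [  1.97 -33.77  -1.4 ] w [-1.201e+00 -1.000e-03 -0.000e+00] rows>= 9.6
```

```bash
python3 -m creep '[{"tx":0,"ty":-3,"tz":0,"wx":0,"wy":0,"wz":0,"gripper":1},{"tx":0,"ty":-6.5,"tz":0,"wx":0,"wy":0,"wz":0,"gripper":1},{"tx":0,"ty":-10,"tz":-0.2,"wx":-0.1,"wy":0,"wz":0,"gripper":1},{"tx":0.5,"ty":-13.5,"tz":-0.4,"wx":-0.2,"wy":0,"wz":0,"gripper":1},{"tx":1,"ty":-17,"tz":-0.6,"wx":-0.3,"wy":0,"wz":0,"gripper":1},{"tx":1.5,"ty":-20.5,"tz":-0.8,"wx":-0.4,"wy":0,"wz":0,"gripper":1},{"tx":2,"ty":-24,"tz":-1,"wx":-0.5,"wy":0,"wz":0,"gripper":1},{"tx":2,"ty":-27,"tz":-1.2,"wx":-0.6,"wy":0,"wz":0,"gripper":1}]'
python3 - <<'E'
from h import *
st();go([628.5,-145,300],down(83.9))
E
```

```text
time: 9.53
tool_pos: [612.2, -81.3, 296.9]
tcp_rot: [2.127, 1.566, 2.994]
contact_force: [-0.3, -0.7, -2.6]
grip_width: 43.2
{'time': 9.533, 'joint_positions': [-0.256, 0.479, 1.053, -0.001, 1.614, -1.123], 'dq': [-0.527, 0.228, -0.387, 0.01, 0.159, -1.713], 'tau': [2.023, -56.989, -26.843, -0.084, -0.111, 2.181], 'tool_pos': [612.212, -81.265, 296.869], 'tcp_rot': [2.127, 1.566, 2.994], 'contact_force': [-0.306, -0.691, -2.645], 'moment': [0.076, -0.129, 0.029], 'grip_width': 43.222}
t [-0.33 -5.36 -3.81] w [-0.597 -0.001 -0.005] rows>= 4.8
```

```bash
python3 -m creep '[{"tx":0,"ty":-1.2,"tz":-0.8,"wx":-0.12,"wy":0,"wz":0,"gripper":1},{"tx":0,"ty":-2.4,"tz":-1.6,"wx":-0.24,"wy":0,"wz":0,"gripper":1},{"tx":0,"ty":-3.6,"tz":-2.5,"wx":-0.36,"wy":0,"wz":0,"gripper":1},{"tx":0,"ty":-4.8,"tz":-3.3,"wx":-0.48,"wy":0,"wz":0,"gripper":1},{"tx":0,"ty":-5.4,"tz":-3.8,"wx":-0.59,"wy":0,"wz":0,"gripper":1},{"tx":0,"ty":-5.4,"tz":-3.8,"wx":-0.59,"wy":0,"wz":0,"gripper":1},{"tx":0,"ty":-5.4,"tz":-3.8,"wx":-0.59,"wy":0,"wz":0,"gripper":1},{"tx":0,"ty":-5.4,"tz":-3.8,"wx":-0.59,"wy":0,"wz":0,"gripper":1}]'
python3 - <<'E'
from h import *
st();go([628.5,-145,300],down(83.9))
c=capture("scene"); save(c,"s9.png",s=1.25); dial(c,"d2.png",S=5.)
E
```

```text
time: 10.2
tool_pos: [629.1, -142.3, 299.1]
tcp_rot: [1.194, 1.569, 2.644]
contact_force: [-0.9, -0.2, -3.2]
grip_width: 43.6
{'time': 10.2, 'joint_positions': [-0.341, 0.537, 0.953, 0.0, 1.653, -1.791], 'dq': [0.008, -0.01, -0.006, -0.002, 0.001, -0.012], 'tau': [-0.611, -56.565, -27.762, -0.104, 0.061, -0.024], 'tool_pos': [629.054, -142.295, 299.064], 'tcp_rot': [1.194, 1.569, 2.644], 'contact_force': [-0.853, -0.153, -3.17], 'moment': [0.085, -0.138, 0.009], 'grip_width': 43.6}
t [-0.09  0.02 -0.28] w [-0.014  0.001 -0.002] rows>= 0.1
```

View pics/s9.png

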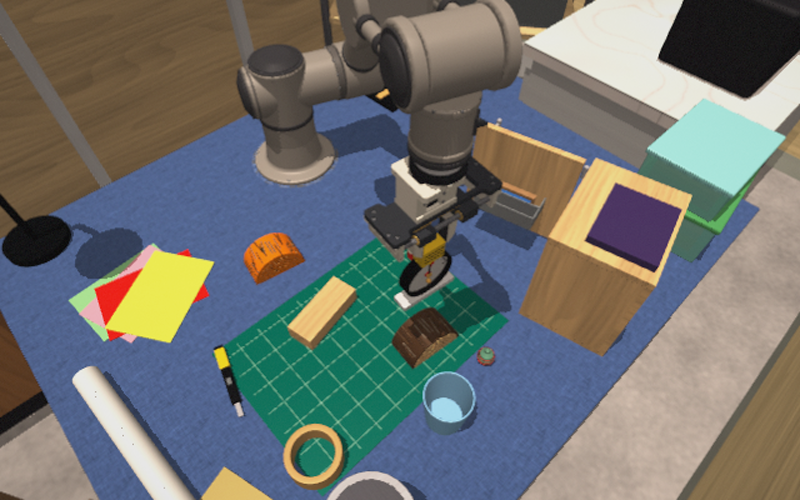

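View pics/d2.png

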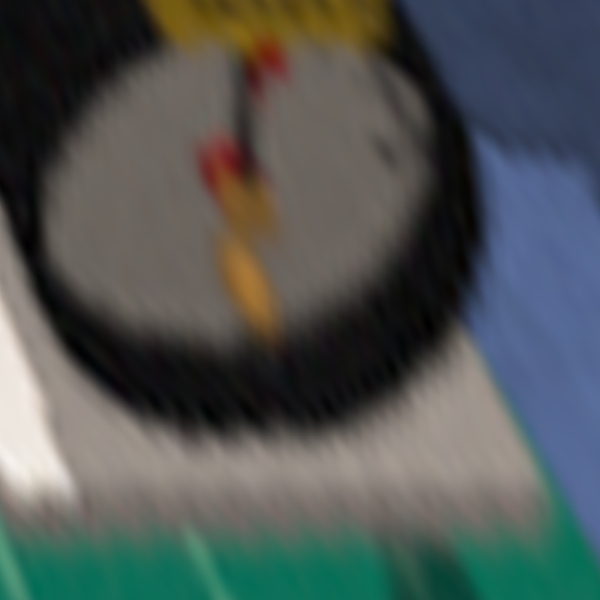

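Gauge upright above the log at scene (428,272), but the dial is seen too obliquely. I'll turn it to the camera in the air to set the tilt.

```bash
cat >> h.py <<'E'
def tilt(jaw,m):
    return down(jaw)@R.from_rotvec([0,-m,0]).as_matrix()
E
python3 - <<'E'
from h import *
go([640,-150,380],tilt(40,0.26)); go([640,-150,380],tilt(40,0.))
p,M=pose(); print(R.from_matrix(tilt(40,.26)).as_euler('xyz'))
E
```

```text
t [-8.06 -1.16 -0.65] w [ 0.748 -0.248 -0.099] rows>= 6.4
t [-8.06 -1.16 -0.65] w [ 0.753  0.    -0.001] rows>= 6.0
[-3.33066907e-16  1.31079633e+00  6.98131701e-01]
```

```bash
python3 -m creep '[{"tx":-3,"ty":-0.4,"tz":-0.2,"wx":0.1,"wy":-0.03,"wz":-0.01,"gripper":1},{"tx":-6,"ty":-0.8,"tz":-0.4,"wx":0.22,"wy":-0.07,"wz":-0.03,"gripper":1},{"tx":-8,"ty":-1.2,"tz":-0.6,"wx":0.34,"wy":-0.11,"wz":-0.045,"gripper":1},{"tx":-8,"ty":-1.2,"tz":-0.6,"wx":0.45,"wy":-0.15,"wz":-0.06,"gripper":1},{"tx":-8,"ty":-1.2,"tz":-0.6,"wx":0.56,"wy":-0.19,"wz":-0.075,"gripper":1},{"tx":-8,"ty":-1.2,"tz":-0.6,"wx":0.67,"wy":-0.22,"wz":-0.09,"gripper":1},{"tx":-8,"ty":-1.2,"tz":-0.6,"wx":0.75,"wy":-0.25,"wz":-0.1,"gripper":1},{"tx":-8,"ty":-1.2,"tz":-0.6,"wx":0.75,"wy":-0.25,"wz":-0.1,"gripper":1}]' >/dev/null
python3 -m creep '[{"tx":0,"ty":0,"tz":0,"wx":0,"wy":0,"wz":0,"gripper":1},{"tx":0,"ty":0,"tz":0,"wx":0,"wy":0,"wz":0,"gripper":1},{"tx":0,"ty":0,"tz":0,"wx":0,"wy":0,"wz":0,"gripper":1},{"tx":0,"ty":0,"tz":0,"wx":0,"wy":0,"wz":0,"gripper":1},{"tx":0,"ty":0,"tz":0,"wx":0,"wy":0,"wz":0,"gripper":1},{"tx":0,"ty":0,"tz":0,"wx":0,"wy":0,"wz":0,"gripper":1},{"tx":0,"ty":0,"tz":0,"wx":0,"wy":0,"wz":0,"gripper":1},{"tx":0,"ty":0,"tz":0,"wx":0,"wy":0,"wz":0,"gripper":1}]'
python3 -m creep '[{"tx":0,"ty":0,"tz":0,"wx":0,"wy":0,"wz":0,"gripper":1},{"tx":0,"ty":0,"tz":0,"wx":0,"wy":0,"wz":0,"gripper":1},{"tx":0,"ty":0,"tz":0,"wx":0,"wy":0,"wz":0,"gripper":1},{"tx":0,"ty":0,"tz":0,"wx":0,"wy":0,"wz":0,"gripper":1},{"tx":0,"ty":0,"tz":0,"wx":0,"wy":0,"wz":0,"gripper":1},{"tx":0,"ty":0,"tz":0,"wx":0,"wy":0,"wz":0,"gripper":1}]'
python3 - <<'E'
from h import *
p,M=pose(); print(M.round(3),"tilt",np.arcsin(M[2,2]))
c=capture("scene"); save(c,"s10.png",(300,130,420,240),6); dial(c,"d3.png",S=5.)
E
```

```text
time: 11.58
tool_pos: [640.7, -150.3, 379.8]
tcp_rot: [-0.003, 1.308, 0.695]
contact_force: [-0.2, 1.3, -2.7]
grip_width: 43.4
time: 12.08
tool_pos: [640.6, -150.4, 379.9]
tcp_rot: [-0.004, 1.308, 0.695]
contact_force: [-0.3, -0.1, -3.2]
grip_width: 43.7
[[ 0.2   -0.643  0.739]
 [ 0.166  0.766  0.621]
 [-0.966 -0.001  0.26 ]] tilt 0.262949235701007
```

View pics/s10.png

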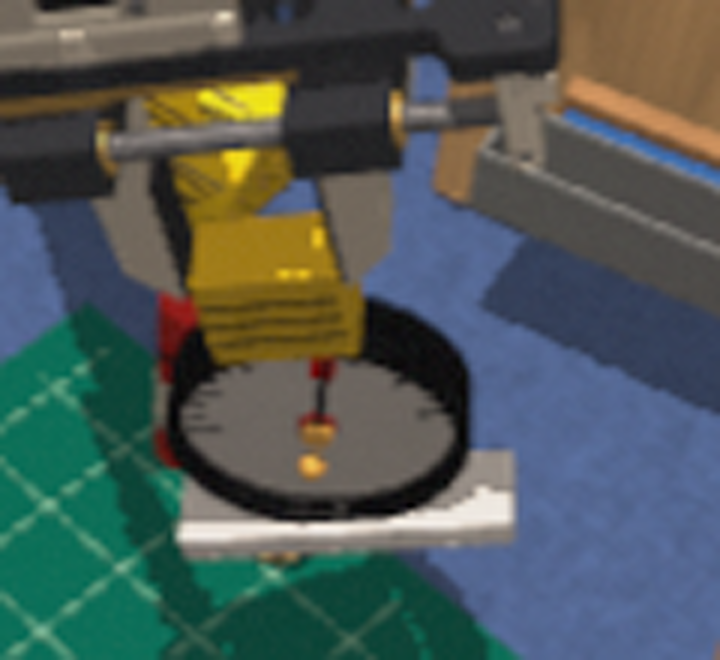

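View pics/d3.png

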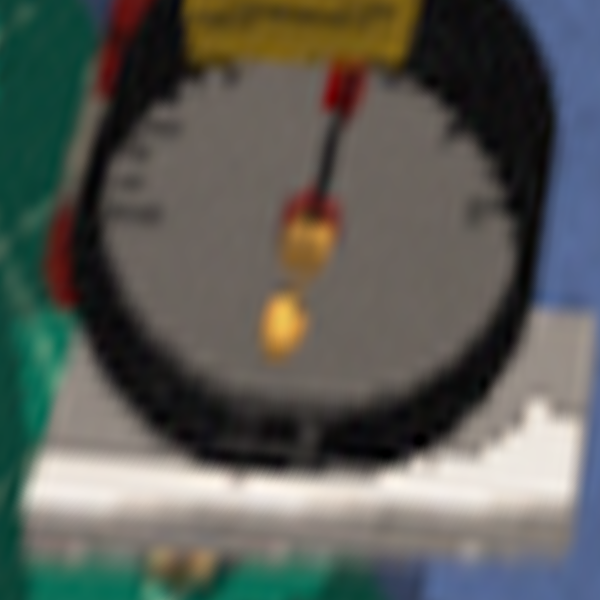

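In the rectified dial the needle, (318,210)→(340,110), lies over the middle of the red marker at (343,90), so a tilt of 0.26 is right. Going back over the log with this tilt.

```bash
cat >> h.py <<'E'
def logpose(m=0.26,s=-10,up=0,jaw=83.9,yoff=0,L=107):
    a=np.radians(jaw); e=np.array([np.cos(a),np.sin(a),0]); g=np.array([e[1],-e[0],0])
    F=np.array([629.6,-135.1,0])+s*e+yoff*g; F[2]=(60+s*np.sin(m))/np.cos(m)+up
    Rt=tilt(jaw,m); return F-L*Rt[:,0],Rt
E
python3 - <<'E'
from h import *
P,Rt=logpose(up=25); print(P); go(P,Rt)
P,Rt=logpose(up=100); go(P,Rt)
E
```

```text
[ 625.61428769 -172.39524882  187.83024882]
t [17.88 -0.7  -7.46] w [-0.74   0.002  0.199] rows>= 6.1
t [10.64 -0.71 -5.51] w [-0.74   0.002  0.199] rows>= 6.1
```

```bash
python3 -m creep '[{"tx":1.5,"ty":-0.1,"tz":-0.8,"wx":-0.1,"wy":0,"wz":0.027,"gripper":1},{"tx":3.5,"ty":-0.2,"tz":-1.8,"wx":-0.22,"wy":0,"wz":0.06,"gripper":1},{"tx":5.5,"ty":-0.3,"tz":-2.8,"wx":-0.33,"wy":0,"wz":0.09,"gripper":1},{"tx":7.5,"ty":-0.4,"tz":-4,"wx":-0.44,"wy":0,"wz":0.12,"gripper":1},{"tx":9.5,"ty":-0.6,"tz":-5,"wx":-0.55,"wy":0,"wz":0.15,"gripper":1},{"tx":10.6,"ty":-0.7,"tz":-5.5,"wx":-0.66,"wy":0,"wz":0.18,"gripper":1},{"tx":10.6,"ty":-0.7,"tz":-5.5,"wx":-0.74,"wy":0,"wz":0.2,"gripper":1},{"tx":10.6,"ty":-0.7,"tz":-5.5,"wx":-0.74,"wy":0,"wz":0.2,"gripper":1}]'
python3 - <<'E'
from h import *
P,Rt=logpose(up=25); print(P); go(P,Rt)
E
```

```text
time: 12.8
tool_pos: [625.8, -172.5, 261.5]
tcp_rot: [0.008, 1.307, 1.475]
contact_force: [-0.5, -0.8, -3.0]
grip_width: 43.2
[ 625.61428769 -172.39524882  187.83024882]
t [ 7.12  0.01 -1.91] w [ 0.003  0.004 -0.003] rows>= 1.8
```

```bash
python3 -m creep '[{"tx":2,"ty":0,"tz":-0.5,"wx":0,"wy":0,"wz":0,"gripper":1},{"tx":4,"ty":0,"tz":-1.07,"wx":0,"wy":0,"wz":0,"gripper":1},{"tx":6,"ty":0,"tz":-1.6,"wx":0,"wy":0,"wz":0,"gripper":1},{"tx":7.5,"ty":0,"tz":-2,"wx":0,"wy":0,"wz":0,"gripper":1},{"tx":8.1,"ty":0,"tz":-2.17,"wx":0,"wy":0,"wz":0,"gripper":1},{"tx":8.1,"ty":0,"tz":-2.17,"wx":0,"wy":0,"wz":0,"gripper":1},{"tx":8.1,"ty":0,"tz":-2.17,"wx":0,"wy":0,"wz":0,"gripper":1},{"tx":8.1,"ty":0,"tz":-2.17,"wx":0,"wy":0,"wz":0,"gripper":1}]'
python3 - <<'E'
from h import *
P,Rt=logpose(up=0); print(P); go(P,Rt); st()
c=capture("scene"); save(c,"s11.png",(280,170,440,310),4.5)
t=capture("top"); save(t,"t11.png",(250,80,420,220),4.4)
E
```

```text
time: 13.47
tool_pos: [626.4, -172.6, 181.2]
tcp_rot: [-0.011, 1.309, 1.454]
contact_force: [-1.0, -0.6, -2.7]
grip_width: 43.4
[ 625.61428769 -172.39524882  162.83024882]
t [ 1.77  0.09 -0.47] w [0.001 0.001 0.003] rows>= 0.4
{'time': 13.467, 'joint_positions': [-0.515, 0.636, 1.125, 0.242, 1.486, -2.013], 'dq': [-0.0, -0.004, 0.001, 0.001, -0.002, -0.005], 'tau': [-0.007, -58.949, -25.426, 1.279, 0.703, 0.037], 'tool_pos': [626.432, -172.56, 181.168], 'tcp_rot': [-0.011, 1.309, 1.454], 'contact_force': [-0.975, -0.616, -2.723], 'moment': [-0.224, -0.125, -0.008], 'grip_width': 43.357}
```

View pics/s11.png

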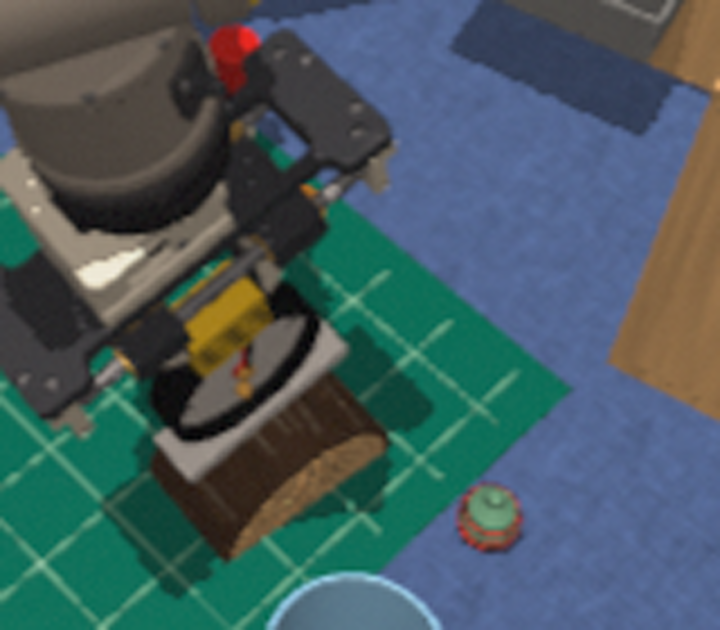

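View pics/t11.png

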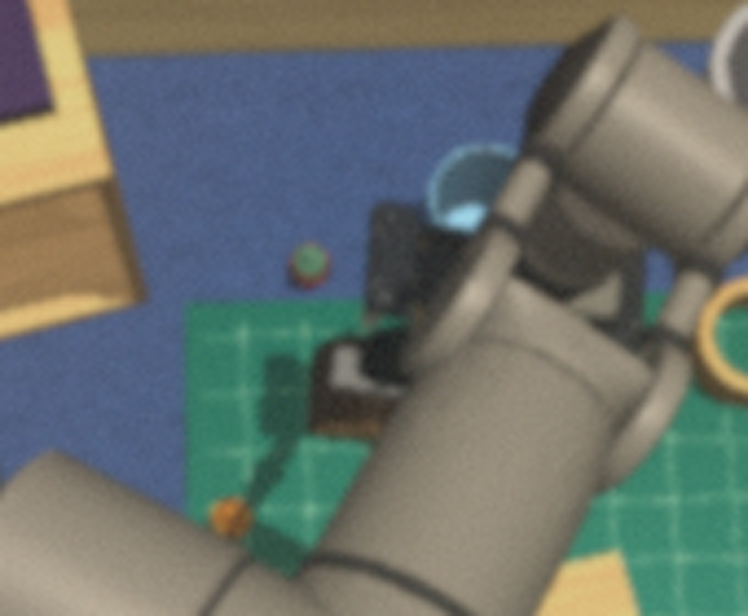

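The tilted foot hovers across the log at scene-crop (250,410), square to it. Lowering slowly.

```bash
python3 -m creep '[{"tx":0.4,"ty":0,"tz":-0.1,"wx":0,"wy":0,"wz":0,"gripper":1},{"tx":0.8,"ty":0,"tz":-0.2,"wx":0,"wy":0,"wz":0,"gripper":1},{"tx":1.1,"ty":0.05,"tz":-0.29,"wx":0,"wy":0,"wz":0,"gripper":1},{"tx":1.1,"ty":0.05,"tz":-0.29,"wx":0,"wy":0,"wz":0,"gripper":1},{"tx":1.1,"ty":0.05,"tz":-0.29,"wx":0,"wy":0,"wz":0,"gripper":1}]'; python3 -m creep '[{"tx":0.1,"ty":0,"tz":-0.027,"wx":0,"wy":0,"wz":0,"gripper":1},{"tx":0.2,"ty":0,"tz":-0.054,"wx":0,"wy":0,"wz":0,"gripper":1},{"tx":0.2,"ty":0,"tz":-0.054,"wx":0,"wy":0,"wz":0,"gripper":1}]'
python3 - <<'E'
from h import *
P,Rt=logpose(up=0);  go(P,Rt)
E
```

```text
time: 13.98
tool_pos: [624.9, -172.0, 167.6]
tcp_rot: [0.003, 1.308, 1.468]
contact_force: [-0.4, 0.9, -2.0]
grip_width: 43.4
time: 14.23
tool_pos: [625.1, -172.1, 165.8]
tcp_rot: [0.001, 1.308, 1.466]
contact_force: [-0.3, 0.2, -3.4]
grip_width: 43.4
t [ 0.28 -0.06 -0.1 ] w [ 0.001  0.003 -0.   ] rows>= 0.1
```

```bash
for i in 1 2; do python3 -m creep '[{"tx":0.1,"ty":0,"tz":-0.027,"wx":0,"wy":0,"wz":0,"gripper":1},{"tx":0.1,"ty":0,"tz":-0.027,"wx":0,"wy":0,"wz":0,"gripper":1},{"tx":0.1,"ty":0,"tz":-0.027,"wx":0,"wy":0,"wz":0,"gripper":1}]' | egrep 'pos|force'; done
```

```text
tool_pos: [625.1, -172.1, 164.9]
contact_force: [-0.0, 0.3, -2.8]
tool_pos: [625.1, -172.1, 163.8]
contact_force: [-0.4, -0.4, -3.3]
```

```bash
python3 -m creep '[{"tx":0.1,"ty":0,"tz":-0.027,"wx":0,"wy":0,"wz":0,"gripper":1},{"tx":0.1,"ty":0,"tz":-0.027,"wx":0,"wy":0,"wz":0,"gripper":1},{"tx":0.1,"ty":0,"tz":-0.027,"wx":0,"wy":0,"wz":0,"gripper":1}]' | egrep 'pos|force'; python3 -m creep '[{"tx":0.1,"ty":0,"tz":-0.027,"wx":0,"wy":0,"wz":0,"gripper":1},{"tx":0.1,"ty":0,"tz":-0.027,"wx":0,"wy":0,"wz":0,"gripper":1},{"tx":0.1,"ty":0,"tz":-0.027,"wx":0,"wy":0,"wz":0,"gripper":1}]' | egrep 'pos|force'
python3 - <<'E'
from h import *
st()
E
```

```text
tool_pos: [625.1, -172.1, 162.7]
contact_force: [-0.2, 0.7, -3.2]
tool_pos: [625.3, -172.2, 162.2]
contact_force: [-0.3, -0.6, -0.1]
{'time': 15.233, 'joint_positions': [-0.515, 0.648, 1.156, 0.242, 1.447, -2.023], 'dq': [0.001, -0.001, -0.0, -0.0, -0.001, 0.001], 'tau': [0.225, -58.174, -24.626, 1.149, 0.56, 0.024], 'tool_pos': [625.296, -172.175, 162.223], 'tcp_rot': [-0.003, 1.308, 1.462], 'contact_force': [-0.253, -0.606, -0.136], 'moment': [-0.118, -0.053, -0.006], 'grip_width': 43.579}
```

Contact at the predicted height. I'll add a little more push, let it settle and look.

```bash
python3 -m creep '[{"tx":0.06,"ty":0,"tz":-0.016,"wx":0,"wy":0,"wz":0,"gripper":1},{"tx":0.06,"ty":0,"tz":-0.016,"wx":0,"wy":0,"wz":0,"gripper":1},{"tx":0.06,"ty":0,"tz":-0.016,"wx":0,"wy":0,"wz":0,"gripper":1},{"tx":0.06,"ty":0,"tz":-0.016,"wx":0,"wy":0,"wz":0,"gripper":1},{"tx":0.06,"ty":0,"tz":-0.016,"wx":0,"wy":0,"wz":0,"gripper":1},{"tx":0.06,"ty":0,"tz":-0.016,"wx":0,"wy":0,"wz":0,"gripper":1},{"tx":0.06,"ty":0,"tz":-0.016,"wx":0,"wy":0,"wz":0,"gripper":1},{"tx":0.06,"ty":0,"tz":-0.016,"wx":0,"wy":0,"wz":0,"gripper":1}]'; python3 -m creep '[{"tx":0,"ty":0,"tz":0,"wx":0,"wy":0,"wz":0,"gripper":1},{"tx":0,"ty":0,"tz":0,"wx":0,"wy":0,"wz":0,"gripper":1},{"tx":0,"ty":0,"tz":0,"wx":0,"wy":0,"wz":0,"gripper":1},{"tx":0,"ty":0,"tz":0,"wx":0,"wy":0,"wz":0,"gripper":1},{"tx":0,"ty":0,"tz":0,"wx":0,"wy":0,"wz":0,"gripper":1},{"tx":0,"ty":0,"tz":0,"wx":0,"wy":0,"wz":0,"gripper":1},{"tx":0,"ty":0,"tz":0,"wx":0,"wy":0,"wz":0,"gripper":1},{"tx":0,"ty":0,"tz":0,"wx":0,"wy":0,"wz":0,"gripper":1}]'
python3 - <<'E'
from h import *
p,M=pose(); print("tilt",np.arcsin(M[2,2]),"jaw az",np.degrees(np.arctan2(M[1,2],M[0,2])),"foot",(p+107*M[:,0]).round(1))
c=capture("scene"); save(c,"s12.png",(280,170,440,310),4.5); dial(c,"d12.png",S=5.)
A=cloud(c);P=A.reshape(-1,3)
# log: end-grain + bark refit with known model
h=cv2.cvtColor(c["frame"],cv2.COLOR_RGB2HSV)
from scipy.optimize import least_squares
m=(np.hypot(P[:,0]-640,P[:,1]+135)<85)&(P[:,2]>15)&(P[:,2]<52)&(P[:,0]>645); Q=P[m]
def res(p):
    d=np.array([np.cos(p[2]),np.sin(p[2])]); nn=np.array([-d[1],d[0]])
    a=(Q[:,:2]-p[:2])@d; l=(Q[:,:2]-p[:2])@nn
    return np.maximum(np.hypot(l,Q[:,2])-60,np.abs(a)-35)
f=least_squares(res,[629.6,-135.1,-.107],loss='soft_l1',f_scale=2); print(len(Q),f.x)
E
```

```text
time: 15.9
tool_pos: [625.5, -172.3, 162.1]
tcp_rot: [-0.006, 1.309, 1.459]
contact_force: [-0.6, -1.3, 6.0]
grip_width: 43.7
time: 16.57
tool_pos: [625.5, -172.3, 162.0]
tcp_rot: [-0.005, 1.309, 1.46]
contact_force: [-0.2, -2.1, 4.8]
grip_width: 43.5
tilt 0.26223070324923975 jaw az 83.95068075482895 foot [ 628.6 -144.7   58.7]
319 [ 6.29182059e+02 -1.35323284e+02 -1.07541991e-01]
```

View pics/s12.png

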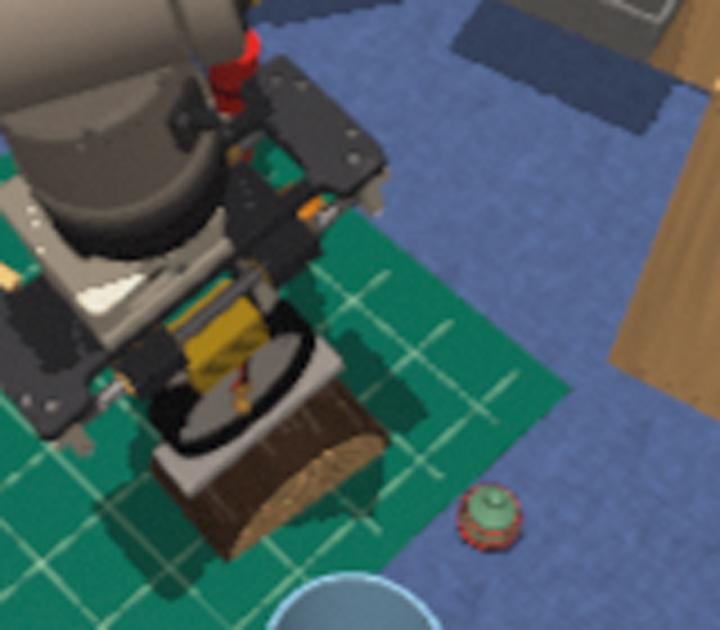

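View pics/d12.png

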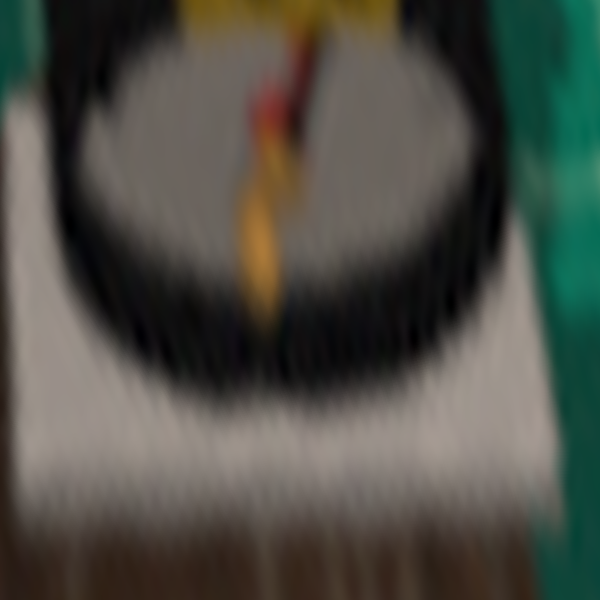

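The foot sits on the crown with about 8 N, and the log fit is unmoved (0.5 mm). One last check for slip of the gauge in the fingers, from the foot's slope.

Run:
```python
from h import *
import pickle
c=capture("scene");A=cloud(c);f=c["frame"].astype(int); h=cv2.cvtColor(c["frame"],cv2.COLOR_RGB2HSV)
p,M=pose(); L=(A-p)@M  # tool coords
m=(h[...,1]<60)&(h[...,2]>110)&(L[...,0]>85)&(L[...,0]<112)&(abs(L[...,2])<54)&(L[...,1]<-13)&(L[...,1]>-25+0)|((h[...,1]<60)&(h[...,2]>110)&(abs(L[...,0]-95)<8)&(abs(L[...,2])<52)&(abs(L[...,1])<16))
q=L[m]; print(len(q),np.median(q,0),q.min(0).round(),q.max(0).round(),"slope x vs z",np.polyfit(q[:,2],q[:,0],1))
D=pickle.load(open("c0.pkl","rb"))["scene"]; d=np.abs(D["frame"].astype(int)-c["frame"]).sum(2)
cv2.imwrite("pics/diff.png",np.clip(d,0,255).astype(np.uint8)); save(c,"s13.png",s=1.25); st()
```

```text
173 [93.8919212  -5.87584057 -2.61977159] [ 89.  -9. -52.] [103.  14.  52.] slope x vs z [1.27651904e-03 9.45642282e+01]
{'time': 16.667, 'joint_positions': [-0.515, 0.648, 1.156, 0.243, 1.446, -2.024], 'dq': [0.0, 0.001, -0.002, 0.001, -0.001, -0.001], 'tau': [0.677, -54.67, -22.874, 0.887, 0.283, 0.028], 'tool_pos': [625.493, -172.282, 162.071], 'tcp_rot': [-0.006, 1.309, 1.459], 'contact_force': [-0.977, -1.483, 5.679], 'moment': [0.155, 0.011, 0.014], 'grip_width': 43.448}
```

View pics/s13.png

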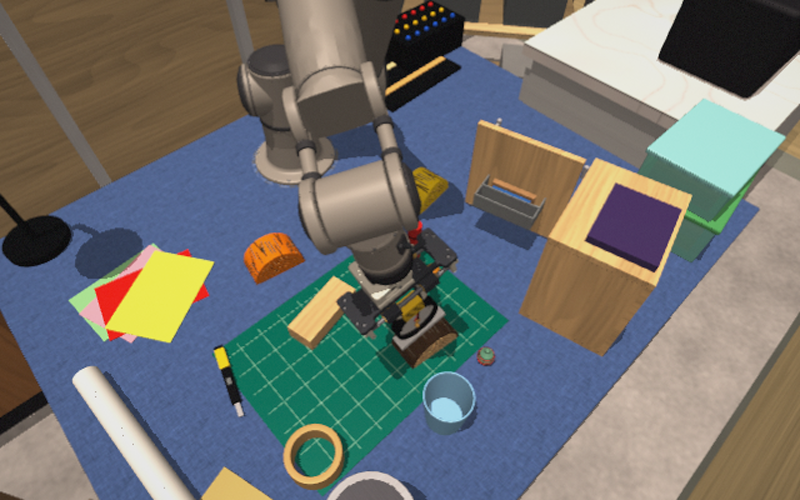

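View pics/diff.png

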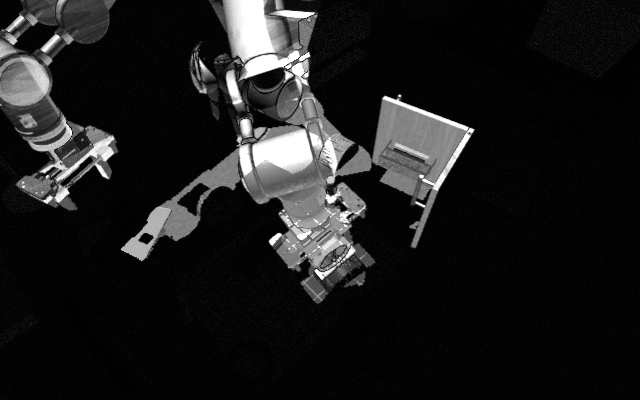

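The foot is square to the tool (slope 0.001, so no slip). The difference picture shows only the arm, the door, the gauge and shadows changed, and the door is still open. Handing in.

Run:
```python
from h import *
print(close_job())
```

```text
the job is handed in; nothing more can be done
None
```

I opened the cupboard door to about 90° by its handle and left it open. I then lifted the gauge out of the rack by its lug and set its foot across the dark half log, leaning at 0.26 rad. The job was handed in after about 17 s with the gauge still held there.

**Last checks:**
- **Push on the log:** about 8 N. The wrist force rose from about −3 N, the weight alone, to about +5.5 N.
- **Foot position:** the middle is about 10 mm from the crown line, near the middle along the log, and square across it within 0.01 rad.
- **Log:** a fresh fit puts it within about 0.5 mm of where it started.
- **Grip:** the gauge has not slipped or turned in the fingers; the foot lies parallel to the tool within about 0.001 rad.
- **Other things on the bench:** the scene pictures before and after show none of the visible ones moved. The amber ornament was hidden by the arm in the last picture, so I could not check it.

**Needle on the marker:** it was seen clearly only in the air with the dial turned to the camera, at a tilt of 0.263, where the needle lay over the middle of the red marker. On the log the dial is too oblique to read exactly, but the tilt is the same (0.262) and the last picture shows needle and marker overlapping.

**Door opening:** partway round, the sideways force on the handle rose to about 22 N because my estimate of the hinge position was slightly off. I corrected the arc and it fell to a few newtons.

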